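# Load the bench mixer and set its clamp screw

### The arm

A 6-joint arm with a two-finger parallel gripper is mounted at the origin on a cart in front of the work surface, level with it; the furniture and walls round the work are solid. World frame = base frame: x ahead of the robot, y to its left, z up, the work surface at z = 0. Lengths are in mm, angles in rad, forces in N, time in s.
With the tool pointing down it reaches from about 275 to 750 mm from the base axis. Payload 10.2 kg.
Tool frame: the origin (TCP) lies at the very end of the fingers, on their centre line; the grasp point (between the pads) lies 19 mm behind it; z points along the fingers, y is the line along which they close (so a half turn about z gives the same grasp; the last joint's range is limited). The gripper opens to 88 mm and grips with 3 to 60 N. Pads are 18 mm wide; open, the fingers measure 123 mm over their backs; the gripper's body (75 mm by 187 mm) begins 45 mm behind the grasp point.
Start: joints at [1.017, 0.313, 1.498, -0, 1.331, -0.223], TCP at [170.533, 496.538, 238.72] pointing down, gripper open.
Joint ranges: [-2.94, 2.94], [-0.97, 2.17], [0.19, 2.56], [-1.23, 4.37], [0.02, 3.11], [-2.88, 2.88]. Speed limits (rad/s): [2.39, 2.39, 3.01, 3.14, 3.14, 3.14].

### API

Orientations are given as [roll, pitch, yaw] about the fixed x, y, z axes, in that order (R = Rz(yaw) Ry(pitch) Rx(roll)).
In Python, from rig import r gives the robot as it stands.
- The arm moves only by the shell command python3 drive.py, which reads ROWS from standard input. ROWS is a JSON list that holds a single list of rows (three levels of brackets), with 1 to 5 rows, each of 7 numbers: dx, dy, dz in mm, then a rotation vector rx, ry, rz in rad, then the finger opening in mm; each row is the pose to reach, as a shift and turn from the pose commanded when the command began, along the tool's axes at that moment; what a row does not reach only later rows make up. A row lasts 1/10 s, in which the tool goes at most 50 mm and 0.15 rad, less where a joint would pass 70% of its speed; a pose out of reach is approached as far as the arm can. The fingers move at their own pace and stop on an object; the grip force is fixed at half the most. Time passes only in rows, so rows that do not move let the fingers close. It prints the time, the measured TCP pose, the force, the opening and the grip force at its end. Input that does not fit is refused with a message, and nothing moves.
- r.state(): the state, without advancing time (a new reading comes with each control period).
- r.get_image(name): name is "side" or "top" or "wrist"; returns a dict with "color" (400x640x3 uint8, red, green, blue), "depth" (400x640 float32, mm along the optical axis (not along the pixel's ray), 0 where there is no reading), "mtx" (3x3 intrinsics, pixels), "k1" (the pictures are not rectified: a ray, as slopes to the right and down, at radius r is drawn at 1 + k1 r^2 times it, then the intrinsics apply), "extrinsics" (4x4, takes a point from world to camera coordinates). Camera axes: x right, y down, z forward; pixel columns grow to the right and rows downward; lengths in mm; the calibration is good to about 2 mm. A picture is of the moment at which its call begins.
- r.sign_off(): hands the job in; it is judged then, once.
The state is a dict: "time": time; "joint_pos": joint angles; "dq": joint speeds; "joint_torque": joint torques, N m; "tcp_pos": TCP position; "orientation": TCP orientation; "contact_force": force on the tool from outside, world axes, zero at the start; "wrist_torque": the same for the moment, N m; "gripper_width": finger opening in mm; "gripper_force": force on a finger pad.
Only numpy, scipy, OpenCV 4.12 (cv2) and the standard library are available. Lean on these libraries where they do the work, as an engineer would, in place of code of your own. Each camera call takes 0.05 s, during which the arm holds its last target. There are 200 camera calls.

### The job

Load the bench mixer: lift only the top tray off the pile, lower it onto the mixer deck with its foot between the two rails and slide it home, so that its end tab lies under the clamp washer against the clamp block. Next stand every loose jar upright in the tray, one to a compartment; then turn the wing screw clockwise until it bottoms and back it off a quarter turn. Leave the other trays and the things around where they are.

Things in the scene. Friction and masses are not known exactly. Their poses are not given: they have to be found in the camera images.
- mixer: Flat bench mixer, fixed, white housing, aluminium deck, 274 x 120 mm, deck top 34 mm above the bench. Origin: centre of underside. x: level, toward the clamp end; z up. Two steel rails (6 x 6 mm section) run along x, 42 mm apart inside, from x -120 to +40 mm. Dark clamp block (40 x 44 mm, top 63 mm above the bench): its face at x +64 mm stops the tray's tab.
- seat (a point): Point on the deck top between the rails where the tray's origin lies once the tray is home (tab touching the block). Axes as the mixer's. The tray can be lowered freely with its origin 25 to 35 mm short of this, then slid toward +x. Beyond the mixer's other (-x) end a fixed white centrifuge, 0.40 m tall, stands between the arm's start and the work, its near corner at about world (0.50, -0.10).
- screw (a joint): Clamp wing screw on a vertical axis, x +76 mm in the mixer's frame. 0 rad = bottomed (hard stop); grows as it is unscrewed (anticlockwise from above), up to 6; starts between 3.4 and 4.6. It sinks or rises 8 mm a full turn, stays where left, friction 0.06 N m.
- wing (a point): Centre of the screw's black wing, a bar to pinch: 36 mm long along this point's x, 12 mm thick along y, 28 mm high; on the screw axis. Bottomed it is 121 mm above the bench and lies along the mixer's x. Turns with the screw.
- washer (a point): Centre of the underside of the steel washer (48 mm diameter, 4.5 mm thick) that the screw carries; it overhangs the face of the clamp block by 12 mm. Bottomed it is 63.5 mm above the bench, 1.5 mm above the tab of a seated tray; at the start 4 to 6 mm higher.
- tray_top: Top tray of the pile of three: the one to use. Grey, open; origin centre of underside, x along its length, z up. Foot 118 x 36 mm, z 0 to 8; body 130 x 48 mm outside, z 8 to 28 (rim). At each end a flat tab, 36 mm wide, z 24 to 28, reaches to x +-95 mm; the ends are alike. 0.12 kg; grasp across the 48 mm width in the middle, well above the tray below.
- tray_floor (a point): Centre of the top tray's inner floor, 11 mm above its origin, axes as the tray's. Walls 4 mm thick, rim 17 mm above the floor. Two dividers (4 mm thick, 7 mm high) at x -21 and +21 mm make three compartments, 38 x 40 mm, centred at x -42, 0 and +42 mm.
- tray_mid: Same tray, middle of the pile. Trays nest: each foot sits 8 mm deep in the tray below (2 mm play each side), so origins are 20 mm apart and the rim below stands 8 mm above the origin of the tray on it. Stays put.
- tray_low: Same tray, bottom of the pile, on the bench. Stays put.
- jar_0: Squat sample jar, brown glass with thick base and white ribbed lid, 30 mm diameter, straight-sided, 38 mm high, 0.06 kg, standing on the bench; origin centre of its underside, z up. May be absent. All alike.
- jar_1: Squat sample jar, brown glass with thick base and white ribbed lid, 30 mm diameter, straight-sided, 38 mm high, 0.06 kg, standing on the bench; origin centre of its underside, z up. May be absent. All alike.
- jar_2: Squat sample jar, brown glass with thick base and white ribbed lid, 30 mm diameter, straight-sided, 38 mm high, 0.06 kg, standing on the bench; origin centre of its underside, z up. May be absent. All alike.
- tube_rack: Blue rack of micro tubes, 66 x 128 x 46 mm; origin centre of underside. Bystander: leave alone.
- timer: Small timer lying flat, 66 x 62 x 17 mm; origin centre of underside. Bystander: leave alone.
- calculator: Pocket calculator lying flat, 66 x 105 x 13 mm; origin centre of underside. Bystander: leave alone.

How it is judged:
By the outcome, as a careful person would: the job done as asked, in the order asked, and still so for the second after the job is handed in, with the robot touching nothing.
Of jar_0, jar_1, jar_2 only 2 to 3 are there at a start; the rules pass over those that are not, and their reading is None.
At some moment in a run one of jar_0, jar_1, jar_2 may be knocked a few centimetres aside while the robot is not near it.
It also fails if it takes over 210 s, if anything falls off the work surface, if the arm or the gripper's body presses on something with over 40 N, if the wrist force passes 120 N, or if a joint passes its speed limit or range.

## Working session

There is one attempt and no reset: what is moved stays moved. The work goes in short steps, Python scripts to look and compute and a shell command to move; the robot and the scene stay as the last step left them, time stands still between calls to the robot, and variables do not carry over. Pictures are saved under pics/ and viewed, at most 14 in all, crops included, and the job is handed in when it is done.

```bash
ls; mkdir -p pics
python3 - <<'E'
from rig import r
import cv2,numpy as np
s=r.state();print(s)
for n in("side","top","wrist"):
    d=r.get_image(n);cv2.imwrite(f"pics/{n}0.png",d["color"][:,:,::-1]);np.savez(f"{n}0.npz",**d)
    E=d["extrinsics"];print(n,d["mtx"].tolist(),d["k1"],(-E[:3,:3].T@E[:3,3]).round(),E[:3,:3].round(2).tolist(),(d["depth"]>0).mean())
E
```

```text
drive.py
pics
rig.py
{'time': 0.0, 'joint_pos': array([ 1.01658430e+00,  3.13435559e-01,  1.49841337e+00,  2.35167637e-05,
        1.33099041e+00, -2.23435191e-01]), 'dq': array([ 4.38574528e-04,  4.80934425e-04,  6.09167037e-04, -8.00068962e-06,
       -6.78459179e-04, -5.82985414e-04]), 'joint_torque': array([ 1.26268815e-04, -4.02208078e+01, -2.52263474e+01,  6.93828450e-02,
        3.52974550e-02, -9.92095852e-05]), 'tcp_pos': array([170.40462917, 496.32629177, 238.17738377]), 'orientation': array([-3.14038202e+00, -2.98510410e-04,  2.81081004e+00]), 'contact_force': array([0.22179481, 0.27361163, 0.53866363]), 'wrist_torque': array([-0.05291919,  0.01680854, -0.02039279]), 'gripper_force': 0.0, 'gripper_width': 88.11286226509779}
side [[477.7086135351263, 0.0, 319.7914474128827], [0.0, 477.7086135351263, 205.19847940535334], [0.0, 0.0, 1.0]] 0.020952978573580885 [ 159. -576.  750.] [[0.93, -0.38, -0.01], [-0.22, -0.53, -0.81], [0.3, 0.76, -0.58]] 0.9659765625
top [[436.65781821373383, 0.0, 310.09217949355275], [0.0, 436.65781821373383, 201.74882514116985], [0.0, 0.0, 1.0]] -0.09164756367934367 [ 416.  286. 1144.] [[-0.03, -1.0, 0.02], [-0.99, 0.02, -0.1], [0.1, -0.02, -0.99]] 0.9827890625
wrist [[279.2049996047023, 0.0, 321.01611527813225], [0.0, 279.2049996047023, 200.58282461670336], [0.0, 0.0, 1.0]] -0.027720831655836563 [ 96. 523. 385.] [[0.33, 0.95, -0.0], [0.9, -0.31, 0.31], [0.29, -0.1, -0.95]] 0.99596484375
```
View pics/top0.png

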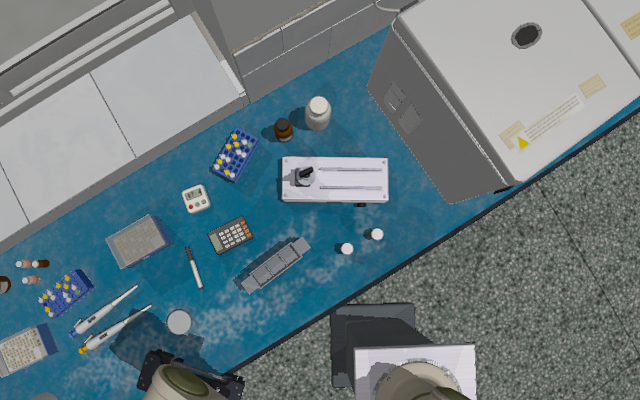

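View pics/side0.png

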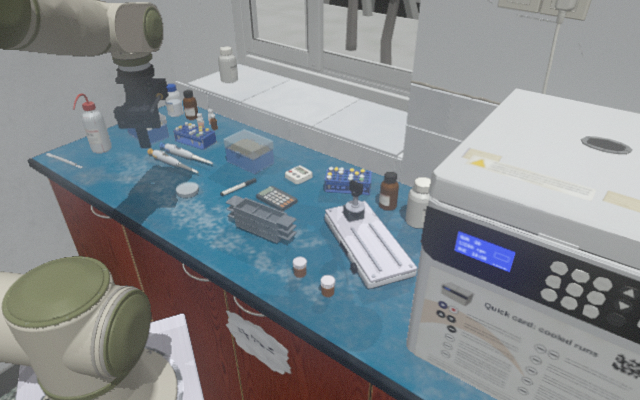

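The top view shows the mixer at about (335,178), with its clamp at about (304,177). The pile is at about (273,264) and two jars are at (346,248) and (376,234). The side view shows the same jars at (299,265) and (327,285), and the pile at about (262,218).

Create h.py:
```python
import numpy as np,cv2
from scipy.spatial.transform import Rotation as R
def load(n): return dict(np.load(n+".npz"))
def grab(r,name,tag):
    d=r.get_image(name);np.savez(f"{tag}.npz",**d);return d
def ray(d,uv):
    p=cv2.undistortPoints(np.array(uv,float).reshape(-1,1,2),d["mtx"],np.array([float(d["k1"]),0,0,0]))[:,0]
    E=d["extrinsics"];v=np.c_[p,np.ones(len(p))]@E[:3,:3]
    return -E[:3,:3].T@E[:3,3],v/np.linalg.norm(v,axis=1)[:,None]
def plane(d,uv,z):
    c,v=ray(d,uv);return c+v*((z-c[2])/v[:,2])[:,None]
def tri(views):  # [(d,uv)...] single point -> point, residual
    A=np.zeros((3,3));b=np.zeros(3);L=[]
    for d,uv in views:
        c,v=ray(d,[uv]);M=np.eye(3)-np.outer(v[0],v[0]);A+=M;b+=M@c;L.append((M,c))
    p=np.linalg.solve(A,b);return p,max(np.linalg.norm(M@(p-c)) for M,c in L)
def proj(d,P):
    E=d["extrinsics"];P=np.atleast_2d(np.array(P,float))
    return cv2.projectPoints(P,cv2.Rodrigues(E[:3,:3])[0],E[:3,3],d["mtx"],np.array([float(d["k1"]),0,0,0]))[0][:,0]
def dep(d,uv):
    u,v=np.round(uv).astype(int);z=d["depth"][v,u];c,w=ray(d,[uv]);f=w[0]@d["extrinsics"][2,:3];return c+w[0]*z/f
def blobs(m,lo,hi):
    n,l,s,c=cv2.connectedComponentsWithStats(m.astype(np.uint8))
    return [(c[i],s[i],l==i) for i in range(1,n) if lo<=s[i,4]<=hi]
def tool(r,target,yaw=None,s=None):
    """shift in tool axes from the measured pose to target TCP (mm), and turn about tool z to line up yaw"""
    s=s or r.state();Rt=R.from_euler("xyz",s["orientation"]).as_matrix()
    dz=Rt.T@(np.array(target)-s["tcp_pos"])
    out=[dz.round(1)]
    if yaw is not None:  # tool y axis should lie along world angle yaw (mod pi); pointing down
        y=Rt[:,1];a=np.arctan2(y[1],y[0]);t=(yaw-a+np.pi/2)%np.pi-np.pi/2
        want=R.from_euler("z",t).as_matrix()
        zc=np.array([0,0,-1.]);yy=np.array([np.cos(a+t),np.sin(a+t),0]);T=np.c_[np.cross(yy,zc),yy,zc]
        out.append(R.from_matrix(Rt.T@T).as_rotvec().round(3))
    return out
```

Run:
```python
from h import *
t=load("top0");s=load("side0")
hv={n:cv2.cvtColor(d["color"],cv2.COLOR_RGB2HSV) for n,d in(("t",t),("s",s))}
for n,d in(("t",t),("s",s)):
    h=hv[n];m=(h[...,1]<40)&(h[...,2]>150)
    for c,st,_ in blobs(m,30,9000):print(n,c.round(1),st, dep(d,c).round())
# tray grey
h=hv["t"];m=(h[...,1]<60)&(h[...,2]>50)&(h[...,2]<170);m[:230]=0;m[300:]=0;m[:,:225]=0;m[:,320:]=0
for c,st,l in blobs(m,300,9000):
    print(c,st,cv2.minAreaRect(np.argwhere(l)[:,::-1].astype(np.float32)),dep(t,c))
cr=t["color"][110:290,220:420,::-1];cv2.imwrite("pics/c0.png",cv2.resize(cr,None,fx=4,fy=3.3333,interpolation=cv2.INTER_CUBIC) if 0 else cv2.resize(cr[:150],(800,600),interpolation=cv2.INTER_CUBIC))
```

```text
t [56.7 33.4] [  0   0 120  72 868] [928. 855. 201.]
t [89.1 46. ] [  10    0  159   96 1263] [926. 808. 132.]
t [307.5  13.7] [281   0  55  30 137] [900. 265. 294.]
t [619.7  23. ] [ 587    0   53   72 1570] [ 833. -346.  397.]
t [86.  59.8] [   0    7  174  109 1195] [890. 814. 131.]
t [389.7   9.1] [379   7  21   4  35] [977.  65. 177.]
t [257.1  41.6] [234  28  46  28 117] [839. 370. 294.]
t [319.7 107. ] [309  96  22  24 345] [754. 237. 119.]
t [453.2 110.5] [447 102  14  18  42] [668.  -7. 349.]
t [473.2 138.5] [460 120  29  38  95] [612. -42. 351.]
t [240.7 153. ] [236 150  11   7  44] [661. 439.  45.]
t [224.8 157.6] [220 154  11   8  44] [650. 480.  46.]
t [337.7 178.9] [ 282  156  107   46 4219] [590. 191.  32.]
t [497.3 171.3] [488 159  19  25  46] [549. -85. 350.]
t [195.4 198.7] [182 185  27  28 388] [549. 563.  14.]
t [377.1 233.7] [372 228  12  12 107] [446.  95.  33.]
t [346.8 248.3] [341 243  12  12 110] [411. 175.  37.]
t [ 18.4 263.4] [ 16 261   6   6  30] [ 389. 1019.   49.]
t [ 34.5 263.7] [ 32 261   6   7  31] [388. 976.  46.]
t [195.8 273.7] [191 261  11  27  9
[... 1992 characters left out ...]
 289  14  12 129] [ 614. -267.  276.]
s [595.8 297.6] [588 292  16  12 145] [ 642. -310.  300.]
s [569.  302.5] [561 297  16  12 135] [ 630. -288.  274.]
s [590.5 311. ] [584 306  14  11 126] [ 641. -311.  276.]
s [176.5 362.3] [ 149  314   55   86 2750] [119.  41.  -1.]
s [244.8 327.4] [235 322  19  12  67] [ 277.  207. -158.]
s [261.6 335.8] [255 329  14  16  51] [ 305.  158. -146.]
s [242.5 344. ] [237 338  12  14  58] [ 268.  225. -236.]
s [ 28.9 391.2] [ 15 381  33  19 462] [-127.   79.    0.]
[275.2212766  264.87092199] [ 241  237   70   58 1410] ((275.31634521484375, 264.75897216796875), (19.6964054107666, 77.68716430664062), 52.69605255126953) [374.87405128 355.39224612  47.50741016]
```

Run:
```python
from h import *
from rig import r
t=load("top0");s=load("side0")
for a,b in(((377.1,233.7),(327.4,281.3)),((346.8,248.3),(299.3,262.3))):print(tri([(t,a),(s,b)]))
h=cv2.cvtColor(t["color"],cv2.COLOR_RGB2HSV);m=(h[...,1]<40)&(h[...,2]>150)
l=[b for b in blobs(m,4000,4500)][0][2]
c=cv2.boxPoints(cv2.minAreaRect(np.argwhere(l)[:,::-1].astype(np.float32)));P=plane(t,c,34);print(P.round(),np.linalg.norm(P[1]-P[0]),np.linalg.norm(P[2]-P[1]))
print(tool(r,(390,330,250),np.radians(35)))
```

```text
(array([445.8061055 ,  95.64518625,  33.42854531]), np.float64(0.48628530365693723))
(array([411.14718936, 174.27690539,  33.31122218]), np.float64(0.21060733644486412))
[[537. 337.  34.]
 [653. 334.  34.]
 [644.  57.  34.]
 [527.  64.  34.]] 116.03048491178093 276.71487297617125
[array([-261.7,  -86. ,  -11.6]), array([-0.001,  0.   ,  0.629])]
```

View pics/c0.png

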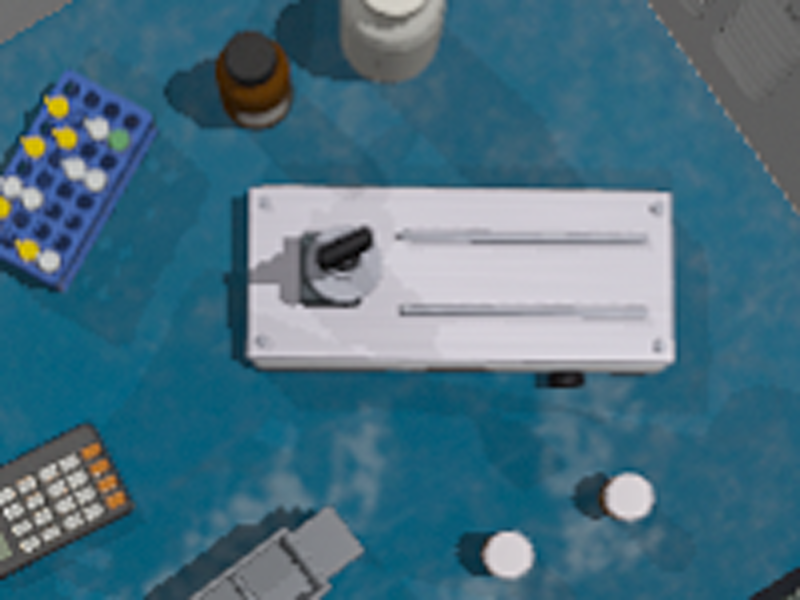

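The crop shows the mixer with its two rails. The wing is at about (340,247), skewed, over the washer at (345,268). The jars are at (507,553) and (627,497). I'm moving the wrist camera over the pile.

```bash
echo '[[[-50, -16, 0, 0, 0, 0.12, 88], [-95, -32, 0, 0, 0, 0.25, 88], [-140, -47, 0, 0, 0, 0.38, 88], [-185, -62, 0, 0, 0, 0.5, 88], [-230, -76, -10, 0, 0, 0.629, 88]]]' | python3 drive.py; echo '[[[-20, -20, 0, 0, 0, 0, 88], [-20, -20, 0, 0, 0, 0, 88], [-20, -20, 0, 0, 0, 0, 88]]]' | python3 drive.py
python3 - <<'E'
from h import *
from rig import r
d=grab(r,"wrist","w1");cv2.imwrite("pics/w1.png",d["color"][:,:,::-1]);s=r.state();print(s["tcp_pos"],s["orientation"],s["joint_pos"].round(2))
E
```

```text
time: 0.65
tcp_pos: [364.2, 348.2, 247.8]
orientation: [-3.139, -0.0, 2.177]
contact_force: [0.4, 0.8, 0.2]
gripper_width: 87.7
gripper_force: 0.0
time: 0.95
tcp_pos: [358.5, 322.1, 248.8]
orientation: [3.141, -0.0, 2.181]
contact_force: [0.2, 0.0, 0.4]
gripper_width: 87.7
gripper_force: 0.0
[358.31325572 322.55186514 248.69416182] [ 3.14151821e+00 -1.71905987e-04  2.18218520e+00] [ 0.49  0.21  1.6   0.    1.33 -0.12]
```

View pics/w1.png

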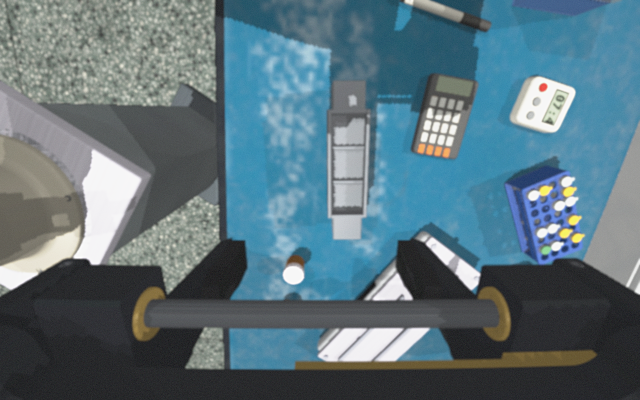

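The wrist view shows the pile lying nearly along the image columns. The body spans (328–369, 110–217) and the tab ends are at about (350,80) and (346,240). I'll take a second wrist view shifted along the tool's x, then measure the tab corners in both.

```bash
echo '[[[30, -10, 10, 0, 0, 0, 88], [60, -20, 10, 0, 0, 0, 88], [60, -20, 10, 0, 0, 0, 88], [60, -20, 10, 0, 0, 0, 88]]]' | python3 drive.py
python3 - <<'E'
from h import *
from rig import r
d=grab(r,"wrist","w2")
w1=load("w1")
def mask(d):
    h=cv2.cvtColor(d["color"],cv2.COLOR_RGB2HSV);return (h[...,1]<70)
out=[]
for n,q in(("w1",w1),("w2",d)):
    c=proj(q,[375,357,50])[0];m=mask(q);
    b=[x for x in blobs(m,1500,20000) if abs(x[0]-c).max()<40]
    for x in b:
        k=cv2.approxPolyDP(cv2.findContours(x[2].astype(np.uint8),0,1)[0][0],4,True)[:,0]
        print(n,c.round(),x[0].round(1),x[1],k.tolist())
ims=[]
for q in(w1,d):
    c=proj(q,[375,357,50])[0].astype(int);y0=max(c[1]-100,0);ims.append(cv2.resize(q["color"][y0:y0+200,c[0]-65:c[0]+65,::-1],(390,600),interpolation=cv2.INTER_CUBIC));print("crop origin",c[0]-65,y0)
cv2.imwrite("pics/w12.png",np.hstack(ims))
E
```

```text
time: 1.4
tcp_pos: [307.2, 360.6, 238.7]
orientation: [3.141, 0.0, 2.184]
contact_force: [0.4, 0.7, 0.8]
gripper_width: 87.7
gripper_force: 0.0
w1 [347. 162.] [347.9 158. ] [ 327   77   46  163 6289] [[350, 77], [333, 81], [332, 107], [327, 111], [327, 206], [335, 239], [360, 238], [371, 189], [371, 114], [365, 108], [365, 81]]
w2 [362. 210.] [362.6 207.5] [ 341  135   49  150 5993] [[349, 135], [342, 158], [342, 257], [349, 284], [373, 284], [380, 254], [389, 249], [381, 242], [387, 166], [381, 138]]
crop origin 282 61
crop origin 297 110
```

View pics/w12.png

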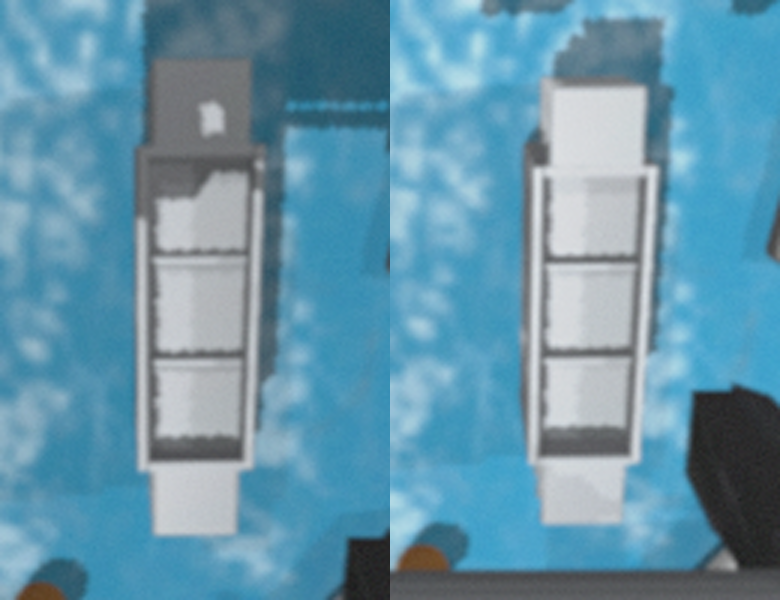

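The tab-end corners show in both crops, at ×3 scale. In w1 they are (155,58), (250,58), (153,535) and (237,535). In w2, taking off the 390 px offset, they are (162,85), (256,85), (152,523) and (235,523).

Run:
```python
from h import *
from rig import r
w1,w2=load("w1"),load("w2")
A=np.array([(155,58),(250,58),(153,535),(237,535)])/3-.33+[282,61]
B=np.array([(162,85),(256,85),(152,523),(235,523)])/3-.33+[297,110]
T=[tri([(w1,a),(w2,b)]) for a,b in zip(A,B)]
for p,e in T:print(p.round(1),round(e,2))
for q,X in((w1,A),(w2,B)):
    P=plane(q,X,68);c=P.mean(0);d=(P[:2].mean(0)-P[2:].mean(0));print(c.round(1),np.linalg.norm(d).round(1),np.linalg.norm(P[0]-P[1]).round(1),np.linalg.norm(P[2]-P[3]).round(1),np.degrees(np.arctan2(d[1],d[0])))
```

```text
[306.1 421.5  67.4] 0.21
[334.4 441.5  67.8] 0.09
[416.1 267.5  68.5] 0.19
[445.6 288.5  69.2] 0.48
[375.6 354.5  68. ] 189.7 34.4 36.1 125.70369076427905
[375.8 354.7  68. ] 189.7 35.0 36.7 125.9548801578999
```

Run:
```python
from h import *
from rig import r
print(tool(r,(585,110,255),np.radians(-2)))
```

```text
[array([-364.1,   83.1,  -16.2]), array([0.   , 0.   , 0.647])]
```

```bash
echo '[[[-40, 9, -4, 0, 0, 0, 88], [-80, 18, -8, 0, 0, 0, 88], [-120, 27, -16, 0, 0, 0, 88], [-160, 37, -16, 0, 0, 0, 88], [-200, 46, -16, 0, 0, 0, 88]]]' | python3 drive.py; echo '[[[-40, 9, 0, 0, 0, 0.13, 88], [-80, 18, 0, 0, 0, 0.26, 88], [-120, 27, 0, 0, 0, 0.39, 88], [-164, 37, 0, 0, 0, 0.52, 88], [-164, 37, 0, 0, 0, 0.647, 88]]]' | python3 drive.py; echo '[[[0, 0, 0, 0, 0, 0, 88], [0, 0, 0, 0, 0, 0, 88]]]' | python3 drive.py >/dev/null
python3 - <<'E'
from h import *
from rig import r
d=grab(r,"wrist","m1");print(r.state()["tcp_pos"],r.state()["orientation"])
E
echo '[[[45, 0, 0, 0, 0, 0, 88], [90, 0, 0, 0, 0, 0, 88], [90, 0, 0, 0, 0, 0, 88], [90, 0, 0, 0, 0, 0, 88], [90, 0, 0, 0, 0, 0, 88]]]' | python3 drive.py
python3 - <<'E'
from h import *
from rig import r
d=grab(r,"wrist","m2");a=load("m1")["color"][:,:,::-1];b=d["color"][:,:,::-1]
cv2.imwrite("pics/m12.png",np.vstack([cv2.resize(a[:300,120:520],(800,600)),]))
cv2.imwrite("pics/m2.png",cv2.resize(b[:300,120:520],(800,600)))
E
```

```text
time: 1.95
tcp_pos: [461.9, 220.5, 255.0]
orientation: [3.141, 0.0, 2.181]
contact_force: [0.5, 0.9, -0.4]
gripper_width: 88.0
gripper_force: 0.0
time: 2.45
tcp_pos: [587.4, 104.7, 253.4]
orientation: [-3.141, 0.001, 1.524]
contact_force: [-0.4, 0.3, 0.2]
gripper_width: 87.8
gripper_force: 0.0
[584.2589846  109.47015099 254.85006899] [ 3.14152672e+00 -1.47710852e-05  1.53829602e+00]
time: 3.2
tcp_pos: [587.6, 198.7, 254.9]
orientation: [3.141, 0.0, 1.536]
contact_force: [-0.0, 0.1, 0.3]
gripper_width: 88.2
gripper_force: 0.0
```

View pics/m12.png

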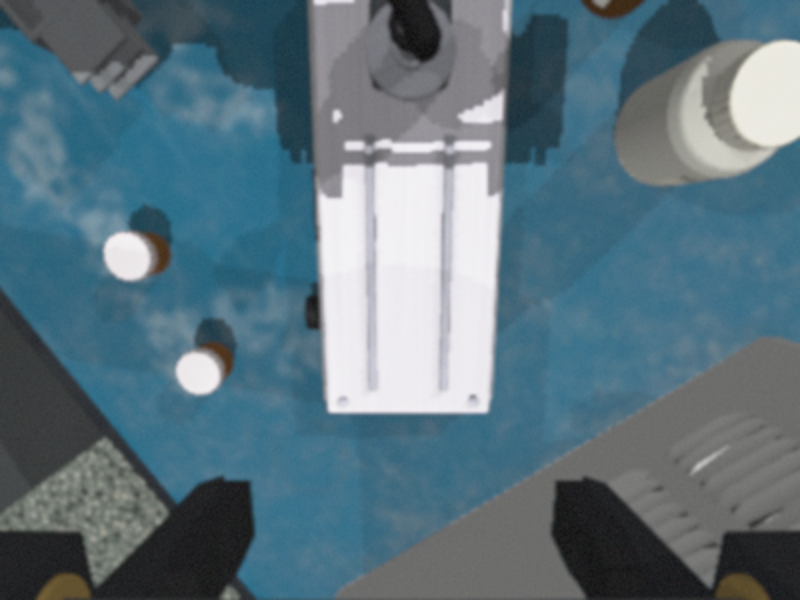

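View pics/m2.png

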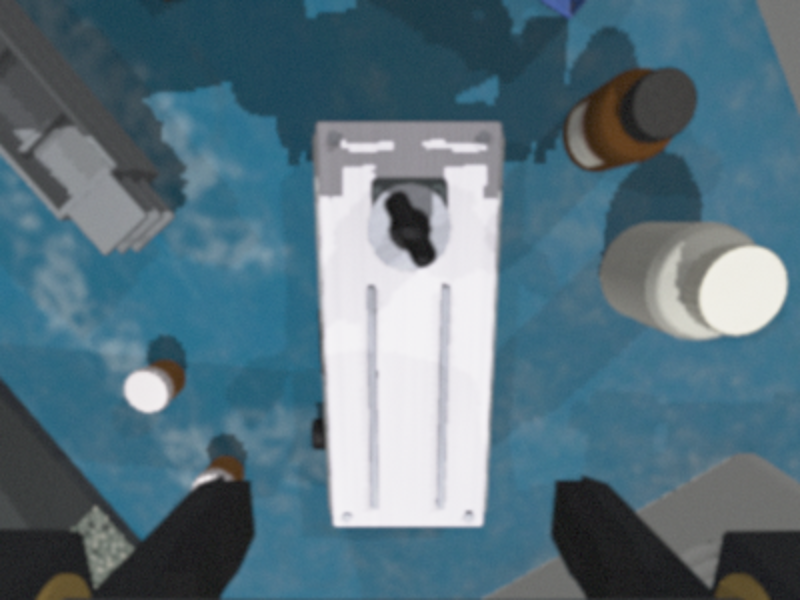

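The m1 view (×2, column offset 120) shows the −x deck corners at (328,412) and (490,411), and the rail ends at (372,390) and (443,390). The m2 view shows all four deck corners, the rails, the washer centred near (411,229) and the wing from (395,198) to (427,262). Only two jars are there.

Run:
```python
from h import *
m1,m2,t=load("m1"),load("m2"),load("top0")
f=lambda X:np.array(X,float)/2-.25+[120,0]
a=f([(328,412),(490,411),(372,390),(443,390),(372,138),(449,138)]);b=f([(332,526),(484,525),(373,506),(440,506),(372,287),(446,287)])
for n,x,y in zip("DL DR RL RR TL TR".split(),a,b):
    p,e=tri([(m1,x),(m2,y)]);print(n,p.round(1),round(e,2))
def fit(n,P,L,W):
    P=P[:,:2];d=P[2:].mean(0)-P[:2].mean(0);print(n,P.round(1).tolist(),"mid",P.mean(0).round(1),"len",np.linalg.norm(d).round(1),L,"w",np.linalg.norm(P[0]-P[1]).round(1),np.linalg.norm(P[2]-P[3]).round(1),W,"ang",np.degrees(np.arctan2(d[1],d[0])).round(2))
fit("deck",plane(m2,f([(332,526),(484,525),(314,122),(503,122)]),34),274,120)
fit("rail m2",plane(m2,b[2:],40),160,48)
fit("rail m1",plane(m1,a[2:],40),160,48)
w=f([(395,198),(427,262),(411,229)]);print("wing",plane(m2,w,126+14).round(1))
# rail edges by gradient, a few rows in m1/m2
for n,d in(("m1",m1),("m2",m2)):
    g=cv2.cvtColor(d["color"],cv2.COLOR_RGB2GRAY).astype(float)
    for row in((120,150,180) if n=="m1" else(170,200,230)):
        seg=255-g[row,290:360];c=[]
        for lo,hi in((0,30),(40,70)):
            q=np.clip(seg[lo:hi]-np.median(seg)-12,0,None);c.append(290+lo+(q*np.arange(hi-lo)).sum()/q.sum() if q.sum() else np.nan)
        P=plane(d,[(c[0],row),(c[1],row)],39);print(n,row,np.round(c,1),P.round(1).tolist(),np.linalg.norm(P[0]-P[1]).round(1))
```

```text
DL [531.6  65.4  35.6] 0.44
DR [644.   62.7  36.7] 0.03
RL [562.7  79.4  32.8] 0.42
RR [611.8  78.   33.4] 0.1
TL [570.4 238.6  30.9] 0.54
TR [617.9 236.9  31.4] 0.28
deck [[530.9, 64.4], [644.3, 61.2], [540.3, 337.8], [653.4, 333.8]] mid [592.2 199.3] len 273.2 274 w 113.5 113.1 120 ang 88.06
rail m2 [[562.8, 83.3], [611.4, 81.6], [570.3, 239.6], [617.5, 237.9]] mid [590.5 160.6] len 156.4 160 w 48.6 47.2 48 ang 87.5
rail m1 [[563.6, 81.6], [611.5, 80.0], [571.3, 237.3], [616.9, 235.8]] mid [590.8 158.7] len 156.0 160 w 47.9 45.6 48 ang 87.59
wing [[588.2 289.  140. ]
 [601.7 260.9 140. ]
 [594.9 275.6 140. ]]
m1 120 [305.2 342.5] [[567.7, 178.7, 39.0], [614.2, 177.1, 39.0]] 46.5
m1 150 [305.4 342.1] [[566.1, 141.4, 39.0], [613.3, 139.9, 39.0]] 47.2
m1 180 [305.2 340.9] [[563.8, 101.8, 39.0], [611.3, 100.2, 39.0]] 47.6
m2 170 [305.6 341.8] [[568.3, 204.7, 39.0], [615.9, 203.0, 39.0]] 47.6
m2 200 [305.7 340.7] [[566.2, 163.3, 39.0], [613.9, 161.6, 39.0]] 47.7
m2 230 [306.2 340.1] [[564.6, 118.8, 39.0], [612.5, 117.1, 39.0]] 47.9
```

Run:
```python
from h import *
from rig import r
print(tool(r,(375.7,354.6,150),np.radians(35.8)))
```

```text
[array([ 148.5, -217.5,  104.9]), array([ 0.   ,  0.   , -0.661])]
```

```bash
echo '[[[25, -37, 0, 0, 0, -0.13, 88], [50, -73, 0, 0, 0, -0.26, 88], [75, -110, 10, 0, 0, -0.39, 88], [100, -147, 30, 0, 0, -0.52, 88], [125, -183, 50, 0, 0, -0.661, 88]]]' | python3 drive.py; echo '[[[0, 0, 0, 0, 0, 0, 88], [0, 0, 0, 0, 0, 0, 88]]]' | python3 drive.py
python3 - <<'E'
from h import *
from rig import r
print(tool(r,(375.7,354.6,90),np.radians(35.8)))
E
```

```text
time: 3.75
tcp_pos: [408.2, 330.7, 204.7]
orientation: [3.14, 0.0, 2.2]
contact_force: [0.9, 0.6, 0.4]
gripper_width: 88.1
gripper_force: 0.0
time: 3.95
tcp_pos: [409.5, 330.4, 205.1]
orientation: [3.141, 0.0, 2.195]
contact_force: [0.5, -0.4, 0.4]
gripper_width: 88.0
gripper_force: 0.0
[array([ 39.5, -13.3, 115.1]), array([ 0.001,  0.   , -0.   ])]
```

```bash
echo '[[[13, -4, 35, 0, 0, 0, 88], [26, -9, 75, 0, 0, 0, 88], [39.5, -13.3, 115, 0, 0, 0, 88], [39.5, -13.3, 115, 0, 0, 0, 88], [39.5, -13.3, 115, 0, 0, 0, 88]]]' | python3 drive.py
python3 - <<'E'
from h import *
from rig import r
print(tool(r,(375.7,354.6,53),np.radians(35.8)))
E
```

```text
time: 4.45
tcp_pos: [377.3, 354.5, 91.1]
orientation: [3.14, 0.0, 2.194]
contact_force: [1.5, 0.5, 0.9]
gripper_width: 87.9
gripper_force: 0.0
[array([ 1. , -1.3, 38.1]), array([ 0.001,  0.   , -0.002])]
```

```bash
echo '[[[1, -1.3, 18, 0, 0, 0, 88], [1, -1.3, 36, 0, 0, 0, 88], [1, -1.3, 38, 0, 0, 0, 88], [1, -1.3, 38, 0, 0, 0, 60], [1, -1.3, 38, 0, 0, 0, 54]]]' | python3 drive.py; echo '[[[0, 0, 0, 0, 0, 0, 52], [0, 0, 0, 0, 0, 0, 46], [0, 0, 0, 0, 0, 0, 40], [0, 0, 0, 0, 0, 0, 40], [0, 0, 0, 0, 0, 0, 40]]]' | python3 drive.py;echo '[[[0, 0, 0, 0, 0, 0, 40], [0, 0, 0, 0, 0, 0, 40], [0, 0, 0, 0, 0, 0, 40]]]' | python3 drive.py
```

```text
time: 4.95
tcp_pos: [375.1, 355.3, 53.5]
orientation: [3.139, 0.0, 2.195]
contact_force: [1.0, -0.7, -0.4]
gripper_width: 74.0
gripper_force: 0.0
time: 5.45
tcp_pos: [373.9, 355.1, 52.0]
orientation: [3.141, 0.0, 2.196]
contact_force: [0.6, -0.3, 3.5]
gripper_width: 47.3
gripper_force: 30.0
time: 5.75
tcp_pos: [373.9, 355.1, 52.0]
orientation: [3.141, 0.0, 2.196]
contact_force: [0.0, -0.3, 5.4]
gripper_width: 48.1
gripper_force: 30.0
```

```bash
echo '[[[0, 0, -6, 0, 0, 0, 40], [0, 0, -14, 0, 0, 0, 40], [0, 0, -25, 0, 0, 0, 40], [0, 0, -60, 0, 0, 0, 40], [0, 0, -100, 0, 0, 0, 40]]]' | python3 drive.py; echo '[[[0, 0, 0, 0, 0, 0, 40], [0, 0, 0, 0, 0, 0, 40]]]' | python3 drive.py
python3 - <<'E'
from h import *
from rig import r
s=r.state();w=grab(r,"wrist","w3");sd=grab(r,"side","s3");print(s["tcp_pos"],s["contact_force"],s["gripper_width"])
a=cv2.resize(sd["color"][130:330,190:390,::-1],(400,400),interpolation=2);b=cv2.resize(w["color"][:320,160:480,::-1],(400,400))
cv2.imwrite("pics/l3.png",np.hstack([a,b]))
E
```

```text
time: 6.25
tcp_pos: [373.2, 354.6, 152.8]
orientation: [-3.14, -0.0, 2.196]
contact_force: [-0.0, 1.1, -0.5]
gripper_width: 47.4
gripper_force: 30.0
time: 6.45
tcp_pos: [373.8, 355.0, 152.4]
orientation: [3.14, 0.0, 2.196]
contact_force: [0.6, 0.0, -2.8]
gripper_width: 48.3
gripper_force: 30.0
[373.80895928 355.02091603 152.3672346 ] [ 0.62221394  0.03950289 -2.77204438] 48.27194895468548
```

View pics/l3.png

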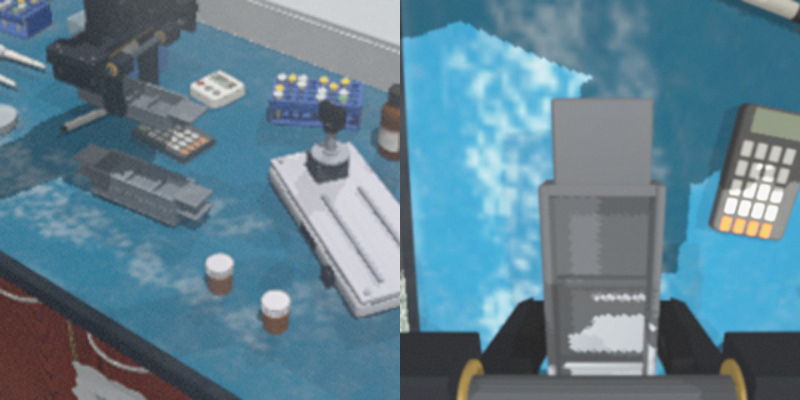

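Only the top tray lifted; two trays remain at side-panel (140,185). In the wrist panel the held tray's tab corners are at (552,97) and (653,98), so I can get the tray's pose in the tool frame.

Run:
```python
from h import *
from rig import r
s=r.state();w=load("w3");Rt=R.from_euler("xyz",s["orientation"]).as_matrix()
uv=np.array([(552,97.5),(653,98),(540,184),(664,184)],float);uv=np.c_[160+(uv[:,0]-400)*.8,uv[:,1]*.8]
for dz in(14,16.2,18):
    P=plane(w,uv,s["tcp_pos"][2]+dz);T=(P-s["tcp_pos"])@Rt;print(dz,T.round(1).tolist(),np.linalg.norm(T[0]-T[1]).round(1))
print(tool(r,(589.7,138.5,152),np.radians(-2.2)))
```

```text
14 [[93.7, -16.0, -14.0], [93.5, 19.9, -14.0], [63.2, -21.8, -13.9], [63.2, 25.4, -14.0]] 35.9
16.2 [[93.5, -15.7, -16.2], [93.3, 19.6, -16.2], [63.5, -21.4, -16.1], [63.5, 25.0, -16.2]] 35.3
18 [[93.3, -15.4, -18.0], [93.1, 19.3, -18.0], [63.8, -21.1, -17.9], [63.7, 24.7, -18.0]] 34.8
[array([-301.9,   49.1,   -1.4]), array([-0.002,  0.001,  0.663])]
```

```bash
echo '[[[-40, 6, -12, 0, 0, 0, 40], [-80, 13, -24, 0, 0, 0, 40], [-120, 19, -36, 0, 0, 0, 40], [-160, 26, -36, 0, 0, 0.1, 40], [-200, 32, -36, 0, 0, 0.2, 40]]]' | python3 drive.py; echo '[[[-30, 5, 0, 0, 0, 0.12, 40], [-60, 10, 0, 0, 0, 0.24, 40], [-80, 15, 0, 0, 0, 0.36, 40], [-80, 15, 0, 0, 0, 0.46, 40], [-80, 15, 0, 0, 0, 0.46, 40]]]' | python3 drive.py; echo '[[[0, 0, 0, 0, 0, 0, 40], [0, 0, 0, 0, 0, 0, 40]]]' | python3 drive.py
python3 - <<'E'
from h import *
from rig import r
print(tool(r,(587.9,138.0,80),np.radians(-2.2)))
E
```

```text
time: 7.05
tcp_pos: [517.4, 210.1, 186.6]
orientation: [-3.14, -0.001, 1.992]
contact_force: [0.8, 0.3, -1.1]
gripper_width: 47.6
gripper_force: 30.0
time: 7.55
tcp_pos: [563.1, 144.3, 186.1]
orientation: [-3.139, 0.0, 1.534]
contact_force: [0.5, -0.4, -1.2]
gripper_width: 48.1
gripper_force: 30.0
time: 7.75
tcp_pos: [563.0, 145.2, 187.3]
orientation: [-3.141, 0.0, 1.538]
contact_force: [-0.1, 0.1, -1.6]
gripper_width: 47.8
gripper_force: 30.0
[array([ -6.4,  25.2, 107.3]), array([-0.001,  0.   ,  0.006])]
```

```bash
echo '[[[-6, 25.2, 20, 0, 0, 0.006, 40], [-6, 25.2, 60, 0, 0, 0.006, 40], [-6, 25.2, 100, 0, 0, 0.006, 40], [-6, 25.2, 122, 0, 0, 0.006, 40], [-6, 25.2, 122, 0, 0, 0.006, 40]]]' | python3 drive.py; echo '[[[0, 0, 0, 0, 0, 0, 40], [0, 0, 0, 0, 0, 0, 40]]]' | python3 drive.py
python3 - <<'E'
from h import *
from rig import r
s=r.state();w=grab(r,"wrist","w4");sd=grab(r,"side","s4");t=grab(r,"top","t4");print(s["tcp_pos"],s["orientation"],s["contact_force"])
a=cv2.resize(sd["color"][180:300,300:420,::-1],(400,400),interpolation=2);b=cv2.resize(w["color"][:300,170:470,::-1],(400,400),interpolation=2)
cv2.imwrite("pics/l4.png",np.hstack([a,b]))
E
```

```text
time: 8.25
tcp_pos: [586.4, 138.2, 62.6]
orientation: [-3.135, 0.001, 1.532]
contact_force: [0.5, 0.2, -0.9]
gripper_width: 47.7
gripper_force: 30.0
time: 8.45
tcp_pos: [589.3, 138.2, 67.6]
orientation: [3.139, -0.0, 1.531]
contact_force: [0.2, -0.8, -0.5]
gripper_width: 48.1
gripper_force: 30.0
[589.25923187 138.18023071  67.58574977] [ 3.13856588e+00 -2.38281481e-04  1.53055151e+00] [ 0.19525327 -0.79252255 -0.49640308]
```

View pics/l4.png

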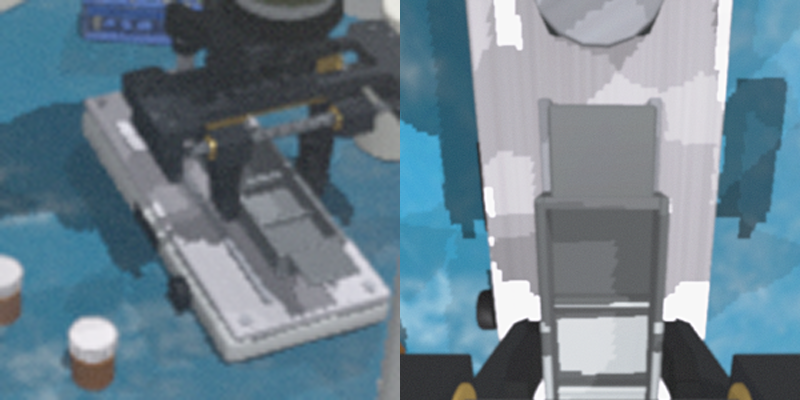

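In the wrist panel (0.75 px per panel px, offset 170) the tab corners are at (549,103) and (656,103). The rail ends are centred at about (545,100) and (656,100). I'll compare them in tool coordinates from this one view.

Run:
```python
from h import *
from rig import r
s=r.state();w=load("w4");Rt=R.from_euler("xyz",s["orientation"]).as_matrix()
f=lambda X:np.c_[170+(np.array(X,float)[:,0]-400)*.75,np.array(X,float)[:,1]*.75]
T=lambda X,z:((plane(w,f(X),z)-s["tcp_pos"])@Rt).round(1).tolist()
z=s["tcp_pos"][2]+16
print("tab",T([(549,103),(656,103)],z),"body",T([(537,197),(667,197)],z))
print("rail",T([(545,100),(656,100)],40),"deck edges",T([(479,160),(721,160)],34),T([(471,60),(727,60)],34))
g=cv2.cvtColor(w["color"],cv2.COLOR_RGB2GRAY)
for v in(76,79,82):print(v,g[v,268:375].tolist())
t=load("t4");m=load("top0")
```

```text
tab [[94.4, -16.0, -16.0], [94.4, 18.8, -15.9]] body [[64.1, -21.4, -16.0], [64.1, 23.9, -15.9]]
rail [[100.1, -23.2, 27.0], [100.2, 24.6, 27.1]] deck edges [[75.1, -56.0, 32.9], [75.1, 57.0, 33.1]] [[117.1, -55.5, 32.9], [117.2, 55.7, 33.2]]
76 [182, 178, 174, 180, 170, 160, 149, 148, 151, 149, 150, 148, 144, 137, 129, 133, 152, 170, 173, 175, 181, 182, 182, 179, 179, 178, 181, 182, 182, 181, 180, 179, 182, 186, 183, 183, 182, 181, 179, 180, 181, 185, 200, 213, 217, 217, 214, 213, 216, 216, 219, 220, 220, 220, 219, 217, 218, 218, 217, 219, 220, 219, 218, 219, 219, 219, 218, 221, 220, 220, 220, 221, 219, 221, 220, 221, 220, 219, 220, 220, 219, 220, 220, 219, 218, 215, 201, 176, 153, 149, 163, 173, 174, 175, 173, 169, 168, 169, 182, 199, 210, 214, 217, 216, 215, 215, 217]
79 [182, 180, 178, 177, 173, 162, 150, 148, 149, 151, 151, 148, 144, 133, 129, 127, 130, 131, 134, 132, 135, 137, 136, 135, 135, 138, 133, 138, 134, 137, 137, 134, 135, 140, 136, 136, 137, 135, 135, 135, 135, 135, 140, 140, 139, 139, 139, 139, 138, 140, 140, 138, 139, 140, 139, 140, 140, 137, 140, 140, 140, 139, 139, 142, 139, 138, 140, 141, 141, 142, 148, 145, 147, 147, 148, 148, 146, 146, 150, 149, 149, 148, 148, 149, 147, 143, 139, 136, 134, 133, 137, 138, 143, 154, 164, 168, 171, 167, 173, 186, 193, 208, 217, 217, 215, 216, 216]
82 [182, 178, 179, 175, 174, 165, 153, 149, 149, 149, 150, 145, 134, 121, 125, 134, 136, 139, 138, 139, 138, 139, 139, 138, 139, 138, 140, 139, 137, 136, 140, 139, 137, 138, 138, 139, 136, 138, 138, 137, 138, 138, 139, 138, 137, 136, 138, 137, 138, 138, 139, 139, 137, 138, 138, 138, 137, 139, 138, 138, 138, 140, 138, 138, 138, 137, 138, 136, 137, 138, 135, 138, 135, 138, 139, 139, 138, 138, 139, 138, 137, 138, 136, 137, 137, 137, 138, 135, 135, 136, 138, 137, 131, 125, 139, 159, 166, 170, 177, 185, 194, 209, 216, 216, 215, 217, 217]
```

```bash
echo '[[[0, -1, 8, 0, 0, 0, 40], [0, -1, 14, 0, 0, 0, 40], [0, -1, 17, 0, 0, 0, 40], [0, -1, 17, 0, 0, 0, 40]]]' | python3 drive.py; echo '[[[0, 0, 1.5, 0, 0, 0, 40], [0, 0, 2.5, 0, 0, 0, 40], [0, 0, 2.5, 0, 0, 0, 40]]]' | python3 drive.py
```

```text
time: 9.0
tcp_pos: [587.1, 138.0, 48.0]
orientation: [-3.14, 0.0, 1.53]
contact_force: [-0.5, 0.5, -1.2]
gripper_width: 47.8
gripper_force: 30.0
time: 9.3
tcp_pos: [587.4, 138.0, 46.2]
orientation: [3.142, 0.0, 1.53]
contact_force: [0.5, 0.6, -0.2]
gripper_width: 47.9
gripper_force: 30.0
```

```bash
echo '[[[5, 0, -0.3, 0, 0, 0, 40], [10, 0, -0.3, 0, 0, 0, 40], [16, 0, -0.3, 0, 0, 0, 40], [22, 0, -0.3, 0, 0, 0, 40], [22, 0, -0.3, 0, 0, 0, 40]]]' | python3 drive.py; echo '[[[2, 0, 0, 0, 0, 0, 40], [4, 0, 0, 0, 0, 0, 40], [6, 0, 0, 0, 0, 0, 40], [6, 0, 0, 0, 0, 0, 40]]]' | python3 drive.py; echo '[[[1, 0, 0, 0, 0, 0, 40], [2, 0, 0, 0, 0, 0, 40], [3, 0, 0, 0, 0, 0, 40], [3, 0, 0, 0, 0, 0, 40]]]' | python3 drive.py
```

```text
time: 9.8
tcp_pos: [588.2, 160.9, 46.5]
orientation: [3.142, -0.0, 1.531]
contact_force: [-0.7, -0.5, -1.6]
gripper_width: 47.9
gripper_force: 30.0
time: 10.2
tcp_pos: [588.5, 166.1, 46.5]
orientation: [-3.142, -0.0, 1.53]
contact_force: [0.1, -0.4, -1.2]
gripper_width: 47.7
gripper_force: 30.0
time: 10.6
tcp_pos: [588.6, 169.0, 46.5]
orientation: [-3.142, 0.0, 1.53]
contact_force: [-0.4, 0.4, -0.5]
gripper_width: 47.9
gripper_force: 30.0
```

```bash
echo '[[[0.7, 0, 0, 0, 0, 0, 40], [1.4, 0, 0, 0, 0, 0, 40], [1.4, 0, 0, 0, 0, 0, 40]]]' | python3 drive.py; echo '[[[0.7, 0, 0, 0, 0, 0, 40], [1.4, 0, 0, 0, 0, 0, 40], [1.4, 0, 0, 0, 0, 0, 40]]]' | python3 drive.py ; echo '[[[0.7, 0, 0, 0, 0, 0, 40], [1.4, 0, 0, 0, 0, 0, 40], [1.4, 0, 0, 0, 0, 0, 40]]]' | python3 drive.py
```

```text
time: 10.9
tcp_pos: [588.7, 169.5, 46.4]
orientation: [-3.141, 0.002, 1.53]
contact_force: [-1.0, -6.6, -1.3]
gripper_width: 47.6
gripper_force: 30.0
time: 11.2
tcp_pos: [588.8, 169.6, 46.4]
orientation: [-3.141, 0.004, 1.53]
contact_force: [-1.3, -12.9, -0.3]
gripper_width: 47.6
gripper_force: 30.0
time: 11.5
tcp_pos: [588.9, 169.7, 46.3]
orientation: [-3.14, 0.006, 1.53]
contact_force: [-1.9, -18.7, -0.1]
gripper_width: 48.0
gripper_force: 30.0
```

```bash
echo '[[[-2, 0, 0.4, 0, 0, 0, 40], [-3, 0, 0.6, 0, 0, 0, 40], [-3, 0, 0.6, 0, 0, 0, 40]]]' | python3 drive.py; echo '[[[0, 0, 0, 0, 0, 0, 60], [0, 0, 0, 0, 0, 0, 70], [0, 0, 0, 0, 0, 0, 70], [0, 0, 0, 0, 0, 0, 70]]]' | python3 drive.py; echo '[[[0, 0, -20, 0, 0, 0, 80], [0, 0, -60, 0, 0, 0, 80], [0, 0, -100, 0, 0, 0, 80], [0, 0, -140, 0, 0, 0, 80], [0, 0, -170, 0, 0, 0, 80]]]' | python3 drive.py;  python3 - <<'E'
from h import *
from rig import r
print(tool(r,(480,60,215),np.radians(-2)))
E
```

```text
time: 11.8
tcp_pos: [588.9, 169.5, 46.1]
orientation: [3.141, 0.001, 1.53]
contact_force: [-0.1, -8.1, 1.0]
gripper_width: 47.7
gripper_force: 30.0
time: 12.2
tcp_pos: [588.7, 170.4, 45.9]
orientation: [3.142, -0.0, 1.53]
contact_force: [-0.1, 0.3, -0.5]
gripper_width: 69.7
gripper_force: 0.0
time: 12.7
tcp_pos: [588.9, 170.4, 218.7]
orientation: [3.139, -0.001, 1.53]
contact_force: [1.0, 0.1, -0.5]
gripper_width: 79.9
gripper_force: 0.0
[array([-114.7, -104.3,    3.4]), array([ 0.003, -0.001, -0.006])]
```

```bash
echo '[[[-15, -20, -7, 0, 0, 0, 80], [-30, -40, -15, 0, 0, 0, 80], [-40, -68, -20, 0, 0, 0, 80], [-40, -68, -20, 0, 0, 0, 80], [-40, -68, -20, 0, 0, 0, 80]]]' | python3 drive.py; echo '[[[0, 0, 0, 0, 0, 0, 80], [0, 0, 0, 0, 0, 0, 80]]]' | python3 drive.py >/dev/null
python3 - <<'E'
from h import *
from rig import r
d=grab(r,"wrist","j1");print(r.state()["tcp_pos"])
E
echo '[[[-50, 0, 0, 0, 0, 0, 80], [-50, 0, 0, 0, 0, 0, 80], [-50, 0, 0, 0, 0, 0, 80], [-50, 0, 0, 0, 0, 0, 80]]]' | python3 drive.py
python3 - <<'E'
from h import *
from rig import r
d=grab(r,"wrist","j2");print(r.state()["tcp_pos"])
L=[]
for q in(load("j1"),d):
    h=cv2.cvtColor(q["color"],cv2.COLOR_RGB2HSV);m=(h[...,1]<40)&(h[...,2]>150)
    b=[x for x in blobs(m,150,900) if x[0][1]<250];L.append(b)
    for x in b:print(x[0].round(1),x[1],plane(q,[x[0]],38)[0].round(1))
    print()
cv2.imwrite("pics/j1.png",cv2.resize(load("j1")["color"][:300,160:560,::-1],(800,600),interpolation=2))
E
```

```text
time: 13.2
tcp_pos: [519.3, 133.1, 236.3]
orientation: [3.141, -0.0, 1.53]
contact_force: [0.5, 0.0, -0.5]
gripper_width: 79.8
gripper_force: 0.0
[519.55518317 133.18071669 235.46042368]
time: 13.85
tcp_pos: [517.2, 83.7, 235.8]
orientation: [-3.141, -0.0, 1.53]
contact_force: [-0.1, 0.1, -0.5]
gripper_width: 80.1
gripper_force: 0.0
[517.15652697  83.82302437 235.81753166]
[482.1  10. ] [472   1  21  17 151] [701.8 311.3  38. ]
[13.3 23.4] [  0   6  26  36 192] [183.4 324.8  38. ]
[21.9 81.8] [  1  46  32  65 401] [172.8 263.9  38. ]
[356.9  62.5] [348  57  19  11 153] [565.9 263.3  38. ]
[345.7  78.2] [329  74  35   9 228] [553.2 247.4  38. ]
[231.4 147.3] [219 135  26  26 532] [412.3 175.3  38. ]
[265.7 206.1] [254 195  25  23 442] [446.6  97.7  38. ]

[337.3  10.7] [334   0   9  27 181] [542.9 265.9  38. ]
[18.6 65.1] [  0  29  29  66 433] [172.4 232.5  38. ]
[227.9 105. ] [215  91  27  29 599] [412.4 174.9  38. ]
[  5.5 163.4] [  0 139  16  42 329] [112.2 119.8  38. ]
[263.8 168.9] [252 157  25  25 491] [446.8  97.3  38. ]
```

View pics/j1.png

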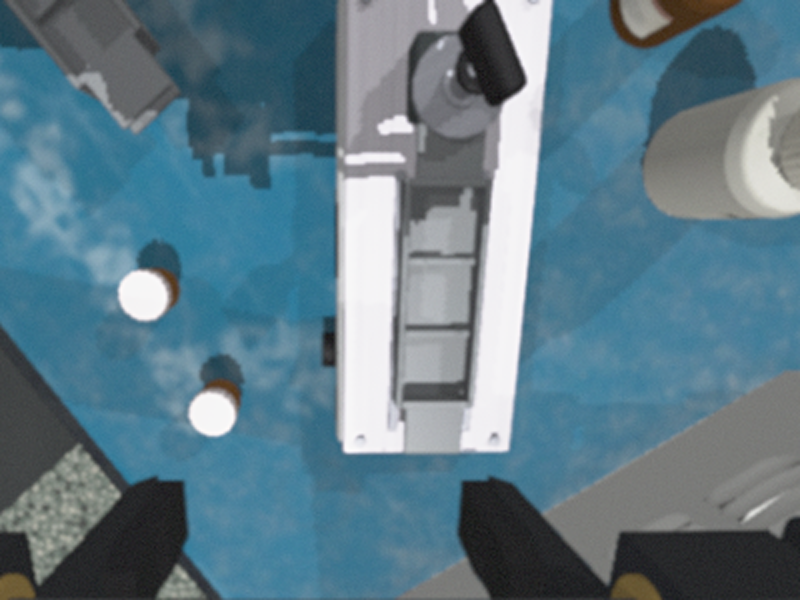

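The tray is seated between the rails, with its tab under the washer at crop (455,170). The jars are at (145,295) and (213,412).

Run:
```python
from h import *
from rig import r
a,b=load("j1"),load("j2")
print(tri([(a,(231.4,147.3)),(b,(227.9,105))]),tri([(a,(265.7,206.1)),(b,(263.8,168.9))]))
print(tool(r,(445,97.3,60),np.radians(-2.2)))
```

```text
(array([411.56975041, 174.97014476,  35.51565775]), np.float64(0.05653024185205216)) (array([446.07467835,  96.65139511,  34.93060888]), np.float64(0.12199352752414437))
[array([ 10.5, -72.6, 175.8]), array([-0.   , -0.   , -0.002])]
```

```bash
echo '[[[2, -20, 40, 0, 0, 0, 60], [5, -40, 80, 0, 0, 0, 60], [8, -60, 120, 0, 0, 0, 60], [10.5, -72.6, 160, 0, 0, 0, 60], [10.5, -72.6, 160, 0, 0, 0, 60]]]' | python3 drive.py; echo '[[[0, 0, 0, 0, 0, 0, 60], [0, 0, 0, 0, 0, 0, 60]]]' | python3 drive.py
python3 - <<'E'
from h import *
from rig import r
d=grab(r,"wrist","j3");s=r.state()
print(tool(r,(445,97.3,21),np.radians(-2.2)))
t=grab(r,"top","tj3");h=cv2.cvtColor(t["color"],cv2.COLOR_RGB2HSV);m=(h[...,1]<40)&(h[...,2]>150)
for x in blobs(m,60,200):
    p=plane(t,[x[0]],38)[0]
    if 300<p[0]<560 and 0<p[1]<300:print(x[0].round(1),p.round(1))
E
```

```text
time: 14.4
tcp_pos: [441.4, 97.6, 72.6]
orientation: [-3.133, -0.0, 1.531]
contact_force: [0.2, -0.6, 1.3]
gripper_width: 60.0
gripper_force: 0.0
time: 14.6
tcp_pos: [446.9, 96.6, 77.9]
orientation: [3.138, 0.0, 1.53]
contact_force: [0.6, -0.6, 0.4]
gripper_width: 59.7
gripper_force: 0.0
[array([ 0.8, -2. , 56.8]), array([ 0.004,  0.   , -0.002])]
```

```bash
echo '[[[0.8, -1.5, 20, 0.003, 0, 0, 60], [0.8, -1.5, 40, 0.003, 0, 0, 60], [0.8, -1.5, 55, 0.003, 0, 0, 60], [0.8, -1.5, 56.5, 0.003, 0, 0, 60], [0.8, -1.5, 56.5, 0.003, 0, 0, 60]]]' | python3 drive.py; echo '[[[0, 0, 0, 0, 0, 0, 45], [0, 0, 0, 0, 0, 0, 36], [0, 0, 0, 0, 0, 0, 25], [0, 0, 0, 0, 0, 0, 25], [0, 0, 0, 0, 0, 0, 25]]]' | python3 drive.py;python3 - <<'E'
from h import *
from rig import r
s=r.state();print(s["tcp_pos"],s["gripper_width"],s["gripper_force"],s["contact_force"])
E
```

```text
time: 15.2
tcp_pos: [444.2, 97.3, 20.2]
orientation: [-3.14, 0.0, 1.53]
contact_force: [-0.1, -0.5, 0.9]
gripper_width: 60.3
gripper_force: 0.0
time: 15.7
tcp_pos: [443.7, 97.3, 19.8]
orientation: [-3.139, 0.0, 1.53]
contact_force: [-0.5, 0.3, 3.4]
gripper_width: 28.7
gripper_force: 30.0
[443.74798783  97.34602522  19.75594575] 28.665306220092226 30.00022186897695 [-0.47741783  0.29142848  3.39388852]
```

```bash
echo '[[[0, 0, -20, 0, 0, 0, 25], [0, 0, -60, 0, 0, 0, 25], [10, 30, -100, 0, 0, 0, 25], [15, 70, -100, 0, 0, 0, 25], [20, 110, -100, 0, 0, 0, 25]]]' | python3 drive.py; echo '[[[0, 0, 0, 0, 0, 0, 25], [0, 0, 0, 0, 0, 0, 25]]]' | python3 drive.py
python3 - <<'E'
from h import *
from rig import r
print(r.state()["tcp_pos"],tool(r,(587.4,126.2,64.8),np.radians(-2.2)))
E
```

```text
time: 16.2
tcp_pos: [556.3, 113.2, 120.6]
orientation: [-3.141, -0.0, 1.53]
contact_force: [-0.1, -0.2, -1.3]
gripper_width: 29.1
gripper_force: 30.0
time: 16.4
tcp_pos: [554.1, 112.8, 118.3]
orientation: [-3.137, 0.0, 1.53]
contact_force: [0.9, 0.5, -0.9]
gripper_width: 28.7
gripper_force: 30.0
[554.10076537 112.84980024 118.28734521] [array([14.7, 33. , 53.3]), array([-0.005,  0.   , -0.002])]
```

```bash
echo '[[[14.7, 33, 0, 0, 0, 0, 25], [14.7, 33, 10, 0, 0, 0, 25], [14.7, 33, 20, 0, 0, 0, 25], [14.7, 33, 20, 0, 0, 0, 25], [14.7, 33, 20, 0, 0, 0, 25]]]' | python3 drive.py
python3 - <<'E'
from h import *
from rig import r
print(r.state()["tcp_pos"],tool(r,(587.4,126.2,64.8),np.radians(-2.2)))
w=grab(r,"wrist","p1");s=grab(r,"side","sp1")
cv2.imwrite("pics/p1.png",np.hstack([cv2.resize(s["color"][180:300,310:430,::-1],(400,400),interpolation=2),cv2.resize(w["color"][:300,170:470,::-1],(400,400),interpolation=2)]))
E
```

```text
time: 16.9
tcp_pos: [587.2, 126.0, 98.9]
orientation: [-3.137, 0.0, 1.53]
contact_force: [-0.7, -0.0, -0.3]
gripper_width: 28.7
gripper_force: 30.0
[587.16950268 125.97932797  98.9173788 ] [array([ 0.2,  0.4, 34.1]), array([-0.004,  0.   , -0.003])]
```

View pics/p1.png

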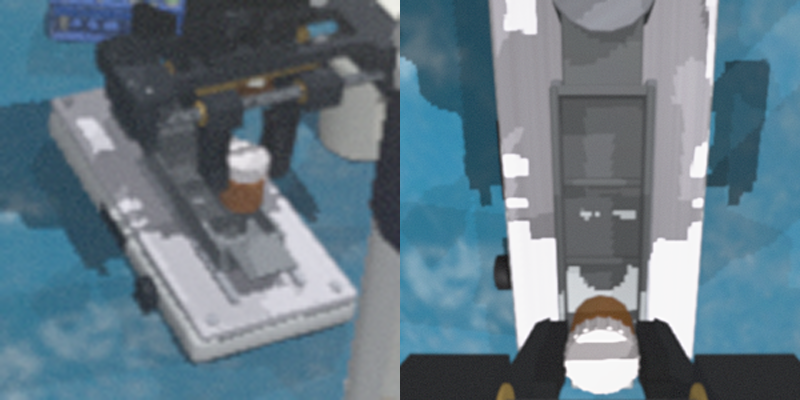

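The jar hangs upright at panel (602,340), in line with the tray centre at about 604 and over the near compartment. I'm lowering it.

```bash
echo '[[[0.2, 0.4, 12, -0.004, 0, 0, 25], [0.2, 0.4, 24, -0.004, 0, 0, 25], [0.2, 0.4, 31, -0.004, 0, 0, 25], [0.2, 0.4, 33, -0.004, 0, 0, 25], [0.2, 0.4, 33, -0.004, 0, 0, 25]]]' | python3 drive.py; echo '[[[0, 0, 1, 0, 0, 0, 25], [0, 0, 1.5, 0, 0, 0, 25], [0, 0, 1.5, 0, 0, 0, 25]]]' | python3 drive.py
```

```text
time: 17.5
tcp_pos: [588.3, 126.3, 65.6]
orientation: [3.141, 0.0, 1.53]
contact_force: [1.0, -0.2, -0.2]
gripper_width: 29.1
gripper_force: 30.0
time: 17.8
tcp_pos: [588.5, 126.3, 64.8]
orientation: [3.14, -0.0, 1.53]
contact_force: [-0.6, 0.7, -0.3]
gripper_width: 29.3
gripper_force: 30.0
```

```bash
echo '[[[0, 0, 0.5, 0, 0, 0, 25], [0, 0, 0.8, 0, 0, 0, 25], [0, 0, 0.8, 0, 0, 0, 25]]]' | python3 drive.py; echo '[[[0, 0, 0, 0, 0, 0, 38], [0, 0, 0, 0, 0, 0, 46], [0, 0, 0, 0, 0, 0, 46], [0, 0, 0, 0, 0, 0, 46]]]' | python3 drive.py; echo '[[[0, 0, -15, 0, 0, 0, 50], [0, 0, -50, 0, 0, 0, 50], [0, 0, -90, 0, 0, 0, 60], [0, 0, -100, 0, 0, 0, 60]]]' | python3 drive.py
python3 - <<'E'
from h import *
from rig import r
print(r.state()["tcp_pos"],tool(r,(410.8,174.8,140),np.radians(-2.2)))
E
```

```text
time: 18.1
tcp_pos: [588.6, 126.3, 64.7]
orientation: [3.14, 0.0, 1.53]
contact_force: [-1.9, -0.7, 8.4]
gripper_width: 28.9
gripper_force: 30.0
time: 18.5
tcp_pos: [588.3, 126.3, 63.5]
orientation: [3.141, -0.0, 1.53]
contact_force: [-0.1, 0.7, -0.6]
gripper_width: 46.2
gripper_force: 0.0
time: 18.9
tcp_pos: [589.9, 126.5, 169.3]
orientation: [3.133, -0.001, 1.53]
contact_force: [-0.1, 0.6, -0.0]
gripper_width: 59.7
gripper_force: 0.0
[589.88596383 126.4706728  169.25697455] [array([  40.9, -181.2,   27.7]), array([ 0.009, -0.001, -0.003])]
```

```bash
echo '[[[0, -40, 0, 0, 0, 0, 60], [0, -80, 0, 0, 0, 0, 60], [0, -120, 0, 0, 0, 0, 60], [0, -160, 0, 0, 0, 0, 60], [0, -160, 0, 0, 0, 0, 60]]]' | python3 drive.py; echo '[[[0, 0, 0, 0, 0, 0, 60], [0, 0, 0, 0, 0, 0, 60]]]' | python3 drive.py>/dev/null
python3 - <<'E'
from h import *
from rig import r
q=grab(r,"wrist","k1");s=r.state()
h=cv2.cvtColor(q["color"],cv2.COLOR_RGB2HSV);m=(h[...,1]<40)&(h[...,2]>150)
for x in blobs(m,150,2500):
    p=plane(q,[x[0]],38)[0]
    if 350<p[0]<500 and 20<p[1]<300: print(x[0].round(1),x[1],p.round(1))
print(s["tcp_pos"],tool(r,(410.8,174.8,60),np.radians(-2.2)))
E
```

```text
time: 19.4
tcp_pos: [424.4, 133.3, 163.6]
orientation: [-3.14, 0.0, 1.531]
contact_force: [0.8, -0.8, -0.1]
gripper_width: 59.9
gripper_force: 0.0
[299.9 152.1] [284 136  32  32 795] [411.8 175.4  38. ]
[429.45265779 132.77638104 163.72530961] [array([ 41.2, -20.6, 103.7]), array([ 0.002, -0.   , -0.003])]
```

Jar 2 is still in place at (411.8−~1.5, 175.4).

```bash
echo '[[[20, -10, 30, 0, 0, 0, 60], [41, -20, 60, 0, 0, 0, 60], [41, -20, 100, 0, 0, 0, 60], [41, -20, 100, 0, 0, 0, 60], [41, -20, 100, 0, 0, 0, 60]]]' | python3 drive.py
python3 - <<'E'
from h import *
from rig import r
print(r.state()["tcp_pos"],tool(r,(410.5,175,20),np.radians(-2.2)))
E
```

```text
time: 20.15
tcp_pos: [411.0, 174.5, 64.0]
orientation: [3.141, 0.0, 1.529]
contact_force: [0.7, -0.4, 1.2]
gripper_width: 60.0
gripper_force: 0.0
[410.98110668 174.54551732  64.02399457] [array([ 0.4, -0.5, 44. ]), array([ 0.001,  0.   , -0.003])]
```

```bash
echo '[[[0.4, -0.5, 20, 0, 0, 0, 60], [0.4, -0.5, 40, 0, 0, 0, 60], [0.4, -0.5, 43, 0, 0, 0, 60], [0.4, -0.5, 43, 0, 0, 0, 60]]]' | python3 drive.py; echo '[[[0, 0, 0, 0, 0, 0, 45], [0, 0, 0, 0, 0, 0, 36], [0, 0, 0, 0, 0, 0, 25], [0, 0, 0, 0, 0, 0, 25], [0, 0, 0, 0, 0, 0, 25]]]' | python3 drive.py; echo '[[[0, 0, -20, 0, 0, 0, 25], [0, 0, -60, 0, 0, 0, 25], [0, 0, -100, 0, 0, 0, 25], [0, 30, -100, 0, 0, 0, 25], [0, 70, -100, 0, 0, 0, 25]]]' | python3 drive.py; echo '[[[0, 35, 0, 0, 0, 0, 25], [0, 70, 0, 0, 0, 0, 25], [0, 70, 0, 0, 0, 0, 25], [0, 70, 0, 0, 0, 0, 25]]]' | python3 drive.py
python3 - <<'E'
from h import *
from rig import r
print(r.state()["tcp_pos"],tool(r,(589.0,168.2,66),np.radians(-2.2)))
E
```

```text
time: 20.55
tcp_pos: [410.8, 175.0, 21.8]
orientation: [3.139, -0.0, 1.529]
contact_force: [-0.3, 0.1, 0.1]
gripper_width: 60.0
gripper_force: 0.0
time: 21.05
tcp_pos: [410.0, 175.1, 20.9]
orientation: [3.14, -0.0, 1.53]
contact_force: [-0.2, -0.8, 4.9]
gripper_width: 29.4
gripper_force: 30.1
time: 21.55
tcp_pos: [480.1, 172.6, 122.2]
orientation: [3.138, -0.0, 1.531]
contact_force: [0.3, -0.1, -0.1]
gripper_width: 29.5
gripper_force: 30.0
time: 21.95
tcp_pos: [549.2, 169.3, 119.9]
orientation: [-3.141, 0.0, 1.53]
contact_force: [-0.9, 0.3, -1.8]
gripper_width: 29.1
gripper_force: 30.0
[549.18416888 169.25205314 119.92981692] [array([ 0.6, 39.9, 53.9]), array([-0.001,  0.   , -0.003])]
```

```bash
echo '[[[0.6, 39.7, 0, 0, 0, 0, 25], [0.6, 39.7, 10, 0, 0, 0, 25], [0.6, 39.7, 25, 0, 0, 0, 25], [0.6, 39.7, 25, 0, 0, 0, 25], [0.6, 39.7, 25, 0, 0, 0, 25]]]' | python3 drive.py
python3 - <<'E'
from h import *
from rig import r
print(r.state()["tcp_pos"],tool(r,(589.0,168.2,66),np.radians(-2.2)))
E
```

```text
time: 22.45
tcp_pos: [588.4, 168.6, 95.9]
orientation: [3.141, 0.0, 1.53]
contact_force: [-0.1, -1.0, -0.7]
gripper_width: 29.6
gripper_force: 30.1
[588.40447716 168.56625363  95.91905772] [array([-0.3,  0.6, 29.9]), array([ 0.   ,  0.   , -0.002])]
```

```bash
echo '[[[0, 0.4, 12, 0, 0, 0, 25], [0, 0.4, 22, 0, 0, 0, 25], [0, 0.4, 28, 0, 0, 0, 25], [0, 0.4, 29.5, 0, 0, 0, 25], [0, 0.4, 29.5, 0, 0, 0, 25]]]' | python3 drive.py; echo '[[[0, 0, 0.5, 0, 0, 0, 25], [0, 0, 1, 0, 0, 0, 25], [0, 0, 1, 0, 0, 0, 25]]]' | python3 drive.py
```

```text
time: 22.95
tcp_pos: [589.6, 168.3, 66.0]
orientation: [3.141, 0.0, 1.53]
contact_force: [0.5, 1.1, 0.2]
gripper_width: 29.2
gripper_force: 30.2
time: 23.25
tcp_pos: [589.7, 168.3, 65.8]
orientation: [3.14, 0.0, 1.53]
contact_force: [-2.5, -0.6, 7.0]
gripper_width: 29.2
gripper_force: 30.3
```

```bash
echo '[[[0, 0, 0, 0, 0, 0, 38], [0, 0, 0, 0, 0, 0, 46], [0, 0, 0, 0, 0, 0, 46], [0, 0, 0, 0, 0, 0, 46]]]' | python3 drive.py; echo '[[[0, 0, -15, 0, 0, 0, 50], [0, 0, -50, 0, 0, 0, 50], [0, 0, -90, 0, 0, 0, 60], [0, 0, -130, 0, 0, 0, 60], [0, 0, -170, 0, 0, 0, 60]]]' | python3 drive.py; echo '[[[0, 0, 0, 0, 0, 0, 50], [0, 0, 0, 0, 0, 0, 50]]]' | python3 drive.py ;python3 - <<'E'
from h import *
from rig import r
d=grab(r,"wrist","q1");cv2.imwrite("pics/q1.png",cv2.resize(d["color"][:300,120:520,::-1],(800,600),interpolation=2))
E
echo '[[[40, 0, 0, 0, 0, 0, 50], [40, 0, 0, 0, 0, 0, 50], [40, 0, 0, 0, 0, 0, 50]]]' | python3 drive.py;python3 - <<'E'
from h import *
from rig import r
d=grab(r,"wrist","q2");print(r.state()["joint_pos"].round(2))
for n in("q1","q2"):
    q=load(n);g=cv2.cvtColor(q["color"],cv2.COLOR_RGB2GRAY);c=proj(q,[593,275,139])[0]
    m=(g<45);m[:, :int(c[0]-50)]=0;m[:,int(c[0]+50):]=0;m[int(c[1]+55):]=0
    for x in blobs(m,100,5000):
        print(n,c.round(),x[0].round(1),x[1],cv2.minAreaRect(np.argwhere(x[2])[:,::-1].astype(np.float32)))
E
```

```text
time: 23.65
tcp_pos: [589.7, 168.3, 65.0]
orientation: [3.141, 0.0, 1.53]
contact_force: [-0.7, -0.4, 0.4]
gripper_width: 45.7
gripper_force: 0.0
time: 24.15
tcp_pos: [589.2, 168.3, 238.2]
orientation: [3.139, -0.0, 1.53]
contact_force: [0.9, -0.8, -0.0]
gripper_width: 60.0
gripper_force: 0.0
time: 24.35
tcp_pos: [589.5, 168.3, 236.3]
orientation: [3.139, -0.0, 1.53]
contact_force: [-0.4, -0.1, -1.1]
gripper_width: 50.4
gripper_force: 0.0
time: 24.7
tcp_pos: [590.6, 208.5, 233.8]
orientation: [-3.14, 0.001, 1.531]
contact_force: [-0.1, 0.4, 0.3]
gripper_width: 50.0
gripper_force: 0.0
[ 0.15  0.55  1.17 -0.    1.43  0.19]
q1 [319.  76.] [319.7  77. ] [306  56  28  42 632] ((319.32305908203125, 76.68460845947266), (43.76518630981445, 20.435449600219727), 74.74488067626953)
q2 [320. 128.] [321.7 124.8] [310 108  25  36 413] ((323.0384521484375, 125.80767822265625), (38.551666259765625, 18.02775764465332), 56.3099365234375)
```

View pics/q1.png

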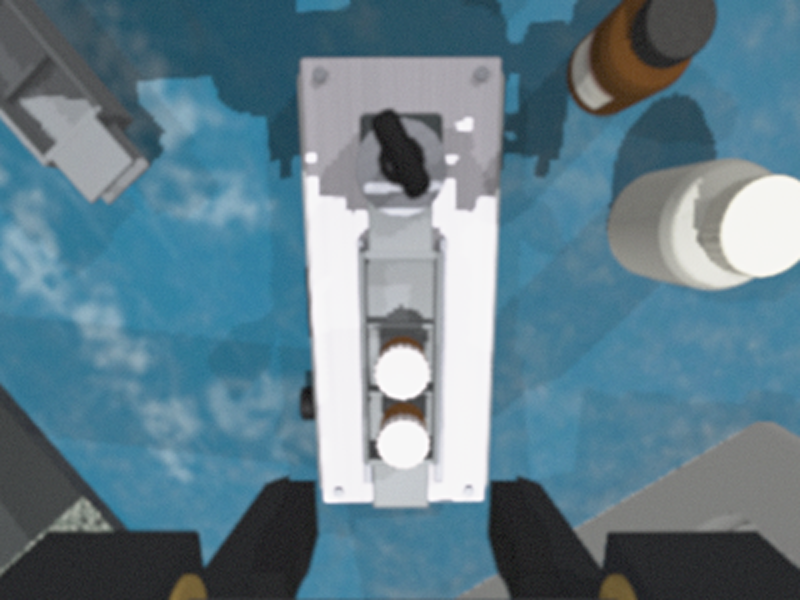

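Both jars stand upright, in the middle compartment at (402,370) and the −x compartment at (403,440). The wing is at about (403,153). I'll measure its angle and height from its top face, using depth to pick out that face.

Run:
```python
from h import *
C={}
for n in("m2","q1","q2"):
    q=load(n);c=proj(q,[593,275,139])[0].astype(int)
    v,u=np.mgrid[c[1]-40:c[1]+40,c[0]-40:c[0]+40].reshape(2,-1);k=(v>=0)&(v<260);uv=np.c_[u,v][k]
    o,w=ray(q,uv);E=q["extrinsics"];D=q["depth"][uv[:,1],uv[:,0]];P=o+w*(D/(w@E[2,:3]))[:,None]
    P=P[(D>0)];uv=uv[D>0];zt=np.percentile(P[P[:,2]>110][:,2],80);k=P[:,2]>zt-4
    top=P[k];rc=cv2.minAreaRect(top[:,:2].astype(np.float32));e,V=np.linalg.eigh(np.cov(top[:,:2].T));d=V[:,1]
    C[n]=np.array(rc[0]);print(n,k.sum(),"ztop",zt.round(1),"rect",np.round(rc[0],1),np.round(rc[1],1),round(rc[2],1),"pca",np.degrees(np.arctan2(d[1],d[0])).round(1)%180, top.mean(0).round(1))
    pix=uv[k].astype(np.float32);C[n]=cv2.minAreaRect(pix)[0]
for a,b in(("m2","q1"),("q1","q2"),("m2","q2")):
    p,e=tri([(load(a),C[a]),(load(b),C[b])]);print(a,b,p.round(1),round(e,2))
```

```text
m2 480 ztop 139.7 rect [594.5 275.4] [11.9 35.5] 24.3 pca 116.0 [594.5 275.9 138.9]
q1 626 ztop 140.0 rect [594.7 275.4] [11.8 35.2] 25.5 pca 115.6 [594.4 275.6 139.1]
q2 565 ztop 139.9 rect [594.9 275.5] [11.7 35.6] 26.5 pca 115.6 [594.6 276.1 139. ]
m2 q1 [594.5 275.6 137.6] 0.16
q1 q2 [594.7 275.8 135.9] 0.08
m2 q2 [594.6 275.4 128.1] 0.2
```

Run:
```python
from h import *
from rig import r
print(tool(r,(592.8,275.5,180),np.radians(25.7)))
```

```text
[array([67.6, -0.7, 54. ]), array([-0.001,  0.   , -0.489])]
```

```bash
echo '[[[17, 0, 0, 0, 0, -0.13, 50], [34, 0, 10, 0, 0, -0.26, 50], [51, 0, 25, 0, 0, -0.38, 50], [67.6, -0.7, 50, 0, 0, -0.489, 50], [67.6, -0.7, 50, 0, 0, -0.489, 50]]]' | python3 drive.py; echo '[[[0, 0, 0, 0, 0, 0, 50], [0, 0, 0, 0, 0, 0, 44]]]' | python3 drive.py
python3 - <<'E'
from h import *
from rig import r
print(tool(r,(592.8,275.5,114),np.radians(25.7)),r.state()["joint_pos"].round(2))
E
```

```text
time: 25.25
tcp_pos: [591.8, 276.0, 181.4]
orientation: [-3.136, -0.001, 2.021]
contact_force: [0.4, -0.3, -1.1]
gripper_width: 49.7
gripper_force: 0.0
time: 25.45
tcp_pos: [593.9, 274.8, 186.7]
orientation: [3.139, 0.001, 2.016]
contact_force: [0.3, 0.0, -0.0]
gripper_width: 45.0
gripper_force: 0.0
[array([ 1.2, -0.9, 72.7]), array([ 0.003,  0.001, -0.004])] [ 0.25  0.64  1.14 -0.    1.36 -0.19]
```

```bash
echo '[[[1, -0.7, 25, 0, 0, -0.004, 44], [1, -0.7, 50, 0, 0, -0.004, 44], [1, -0.7, 70, 0, 0, -0.004, 44], [1, -0.7, 72, 0, 0, -0.004, 44], [1, -0.7, 72, 0, 0, -0.004, 44]]]' | python3 drive.py; echo '[[[0, 0, 0, 0, 0, 0, 30], [0, 0, 0, 0, 0, 0, 20], [0, 0, 0, 0, 0, 0, 14], [0, 0, 0, 0, 0, 0, 8], [0, 0, 0, 0, 0, 0, 8]]]' | python3 drive.py;  python3 - <<'E'
from h import *
from rig import r
s=r.state();print(s["tcp_pos"],s["orientation"],s["contact_force"],s["wrist_torque"],s["gripper_width"],s["gripper_force"])
E
```

```text
time: 25.95
tcp_pos: [592.8, 276.0, 114.4]
orientation: [3.14, 0.001, 2.021]
contact_force: [0.6, 0.3, -0.3]
gripper_width: 44.0
gripper_force: 0.0
time: 26.45
tcp_pos: [592.7, 276.7, 113.6]
orientation: [3.139, 0.001, 2.023]
contact_force: [1.9, 2.4, 0.6]
gripper_width: 11.6
gripper_force: 30.0
[592.70091393 276.65857146 113.60266809] [3.13907159e+00 6.53857899e-04 2.02286204e+00] [1.89549553 2.3700362  0.57312403] [ 0.04889725 -0.30862086  0.07137754] 11.584962592466168 29.964853394776583
```

Gripped with 11.6 mm between the pads. I'm turning clockwise (+tool z) and sinking 1.27 mm per rad.

```bash
echo '[[[0, 0, 0.2, 0, 0, 0.14, 8], [0, 0, 0.4, 0, 0, 0.28, 8], [0, 0, 0.5, 0, 0, 0.42, 8], [0, 0, 0.7, 0, 0, 0.56, 8], [0, 0, 0.9, 0, 0, 0.7, 8]]]' | python3 drive.py; echo '[[[0, 0, 0.2, 0, 0, 0.14, 8], [0, 0, 0.4, 0, 0, 0.28, 8], [0, 0, 0.5, 0, 0, 0.42, 8], [0, 0, 0.7, 0, 0, 0.56, 8], [0, 0, 0.9, 0, 0, 0.7, 8]]]' | python3 drive.py; echo '[[[0, 0, 0.2, 0, 0, 0.14, 8], [0, 0, 0.4, 0, 0, 0.28, 8], [0, 0, 0.5, 0, 0, 0.4, 8], [0, 0, 0.5, 0, 0, 0.4, 8]]]' | python3 drive.py;  python3 - <<'E'
from h import *
from rig import r
s=r.state();print(s["tcp_pos"],s["orientation"],s["contact_force"],s["wrist_torque"],s["gripper_width"],s["joint_pos"].round(2))
E
```

```text
time: 26.95
tcp_pos: [593.7, 276.7, 112.8]
orientation: [3.137, -0.002, 1.317]
contact_force: [7.8, 1.7, -2.3]
gripper_width: 11.5
gripper_force: 30.0
time: 27.45
tcp_pos: [594.5, 276.1, 111.9]
orientation: [3.138, -0.006, 0.617]
contact_force: [11.2, -0.8, -3.0]
gripper_width: 11.8
gripper_force: 30.0
time: 27.85
tcp_pos: [594.7, 275.6, 111.4]
orientation: [3.14, -0.007, 0.219]
contact_force: [12.5, -2.3, -3.5]
gripper_width: 12.0
gripper_force: 30.0
[594.71254044 275.584893   111.39047055] [ 3.13954642 -0.00709526  0.21858648] [12.52289462 -2.29958754 -3.54198108] [-0.3838892  -1.94949261 -0.03894773] 11.96560061496824 [ 0.26  0.71  1.22 -0.    1.21  1.61]
```

```bash
echo '[[[0, 0, 0, 0, 0, 0, 40], [0, 0, 0, 0, 0, 0, 58], [0, 0, 0, 0, 0, 0, 58], [2, 0.4, 0, 0, 0, 0, 58]]]' | python3 drive.py; echo '[[[0, 0, 0, 0, 0, -0.14, 58], [0, 0, 0, 0, 0, -0.28, 58], [0, 0, 0, 0, 0, -0.42, 58], [0, 0, 0, 0, 0, -0.56, 58], [0, 0, 0, 0, 0, -0.7, 58]]]' | python3 drive.py; echo '[[[0, 0, 0, 0, 0, -0.14, 58], [0, 0, 0, 0, 0, -0.28, 58], [0, 0, 0, 0, 0, -0.42, 58], [0, 0, 0, 0, 0, -0.56, 58], [0, 0, 0, 0, 0, -0.7, 58]]]' | python3 drive.py; echo '[[[0, 0, 0, 0, 0, -0.14, 58], [0, 0, 0, 0, 0, -0.28, 58], [0, 0, 0, 0, 0, -0.42, 58], [0, 0, 0, 0, 0, -0.56, 58], [0, 0, 0, 0, 0, -0.7, 58]]]' | python3 drive.py; echo '[[[0, 0, 0, 0, 0, -0.14, 58], [0, 0, 0, 0, 0, -0.28, 58], [0, 0, 0, 0, 0, -0.42, 58], [0, 0, 0, 0, 0, -0.56, 58], [0, 0, 0, 0, 0, -0.7, 58]]]' | python3 drive.py;echo '[[[0, 0, 0, 0, 0, -0.14, 58], [0, 0, 0, 0, 0, -0.28, 58], [0, 0, 0, 0, 0, -0.34, 58], [0, 0, 0, 0, 0, -0.34, 50], [0, 0, 0, 0, 0, -0.34, 40]]]' | python3 drive.py
python3 - <<'E'
from h import *
from rig import r
s=r.state();print(s["tcp_pos"],s["orientation"],tool(r,(594.7,275.5,111),.2186+np.pi/2))
E
```

```text
time: 28.25
tcp_pos: [594.1, 276.7, 110.9]
orientation: [3.141, -0.001, 0.223]
contact_force: [0.4, -0.1, 0.1]
gripper_width: 41.8
gripper_force: 0.0
time: 28.75
tcp_pos: [594.3, 276.6, 110.9]
orientation: [3.141, -0.0, 0.929]
contact_force: [0.2, 0.2, -0.3]
gripper_width: 58.0
gripper_force: 0.0
time: 29.25
tcp_pos: [594.3, 276.6, 110.9]
orientation: [3.141, 0.0, 1.629]
contact_force: [-1.1, 0.5, -0.7]
gripper_width: 58.3
gripper_force: 0.0
time: 29.75
tcp_pos: [594.3, 276.6, 110.9]
orientation: [3.141, 0.001, 2.329]
contact_force: [0.4, -0.4, 0.4]
gripper_width: 58.5
gripper_force: 0.0
time: 30.25
tcp_pos: [594.3, 276.6, 110.8]
orientation: [3.142, 0.001, 3.029]
contact_force: [0.9, -0.0, -0.0]
gripper_width: 57.9
gripper_force: 0.0
time: 30.75
tcp_pos: [594.3, 276.6, 110.9]
orientation: [-3.141, 0.001, -2.922]
contact_force: [-0.0, 0.9, 0.3]
gripper_width: 43.9
gripper_force: 0.0
[594.28707088 276.57427165 110.85219453] [-3.14137138e+00  8.01259439e-04 -2.92215078e+00] [array([-0.2, -1.1, -0.1]), array([-0.   ,  0.001,  0.001])]
```

```bash
echo '[[[0, -1, 0, 0, 0, 0, 30], [0, -1, 0, 0, 0, 0, 16], [0, -1, 0, 0, 0, 0, 8], [0, -1, 0, 0, 0, 0, 8], [0, -1, 0, 0, 0, 0, 8]]]' | python3 drive.py; echo '[[[0, 0, 0.2, 0, 0, 0.14, 8], [0, 0, 0.4, 0, 0, 0.28, 8], [0, 0, 0.5, 0, 0, 0.42, 8], [0, 0, 0.7, 0, 0, 0.56, 8], [0, 0, 0.9, 0, 0, 0.7, 8]]]' | python3 drive.py; echo '[[[0, 0, 0.2, 0, 0, 0.14, 8], [0, 0, 0.4, 0, 0, 0.28, 8], [0, 0, 0.5, 0, 0, 0.42, 8], [0, 0, 0.7, 0, 0, 0.56, 8], [0, 0, 0.9, 0, 0, 0.7, 8]]]' | python3 drive.py
python3 - <<'E'
from h import *
from rig import r
s=r.state();print(s["tcp_pos"],s["orientation"],s["contact_force"],s["wrist_torque"],s["gripper_width"],s["joint_pos"].round(2))
E
```

```text
time: 31.25
tcp_pos: [594.6, 275.3, 110.9]
orientation: [-3.141, 0.001, -2.921]
contact_force: [0.2, -1.6, -0.0]
gripper_width: 11.5
gripper_force: 30.0
time: 31.75
tcp_pos: [594.6, 274.9, 110.0]
orientation: [-3.141, 0.001, 2.657]
contact_force: [-0.2, -3.7, 1.2]
gripper_width: 11.9
gripper_force: 30.0
time: 32.25
tcp_pos: [594.3, 274.6, 109.1]
orientation: [-3.141, 0.002, 1.957]
contact_force: [-1.7, -4.8, 2.3]
gripper_width: 11.9
gripper_force: 30.0
[594.31398718 274.61576429 109.08380611] [-3.14071303e+00  1.77286255e-03  1.95695705e+00] [-1.70507795 -4.8002694   2.30482423] [-1.01578644  0.40372809  0.09681824] 11.8719858928329 [ 0.25  0.71  1.22 -0.    1.21 -0.13]
```

```bash
T='from rig import r;s=r.state();print(s["orientation"].round(3),s["wrist_torque"].round(2),s["joint_torque"][5].round(3),s["tcp_pos"].round(1))'; echo '[[[0, 0, 0.2, 0, 0, 0.12, 8], [0, 0, 0.3, 0, 0, 0.24, 8], [0, 0, 0.4, 0, 0, 0.34, 8], [0, 0, 0.4, 0, 0, 0.34, 8]]]' | python3 drive.py >/dev/null; python3 -c "$T"; echo '[[[0, 0, 0, 0, 0, 0.04, 8], [0, 0, 0, 0, 0, 0.04, 8]]]' | python3 drive.py>/dev/null; python3 -c "$T"; echo '[[[0, 0, 0, 0, 0, 0.04, 8], [0, 0, 0, 0, 0, 0.04, 8]]]' | python3 drive.py>/dev/null; python3 -c "$T"; echo '[[[0, 0, 0, 0, 0, 0.04, 8], [0, 0, 0, 0, 0, 0.04, 8]]]' | python3 drive.py>/dev/null; python3 -c "$T"
```

```text
[-3.141e+00  2.000e-03  1.620e+00] [-1.08  0.61 -0.09] 0.842 [594.1 274.6 108.7]
[-3.141e+00  2.000e-03  1.582e+00] [-1.03  0.55  0.04] 0.338 [594.1 274.5 108.6]
[-3.141e+00  2.000e-03  1.542e+00] [-1.07  0.55  0.05] 0.337 [594.1 274.5 108.5]
[-3.141e+00  2.000e-03  1.502e+00] [-1.04  0.58  0.46] 0.742 [594.1 274.6 108.5]
```

```bash
T='from rig import r;s=r.state();print(s["orientation"].round(3),s["wrist_torque"].round(2),s["joint_torque"][5].round(3),s["gripper_width"].round(1))'; echo '[[[0, 0, 0, 0, 0, 0.02, 8], [0, 0, 0, 0, 0, 0.03, 8]]]' | python3 drive.py>/dev/null; python3 -c "$T"; echo '[[[0, 0, 0, 0, 0, 0.02, 8], [0, 0, 0, 0, 0, 0.03, 8]]]' | python3 drive.py>/dev/null; python3 -c "$T"; echo '[[[0, 0, 0, 0, 0, 0, 8], [0, 0, 0, 0, 0, 0, 8]]]' | python3 drive.py>/dev/null; python3 -c "$T"
```

```text
Traceback (most recent call last):
AttributeError: 'float' object has no attribute 'round'
Traceback (most recent call last):
AttributeError: 'float' object has no attribute 'round'
Traceback (most recent call last):
AttributeError: 'float' object has no attribute 'round'
```

```bash
python3 -c 'from rig import r;s=r.state();print(s["orientation"].round(3),s["wrist_torque"].round(2),s["joint_torque"][5].round(3),s["gripper_width"],s["time"])'
```

```text
[-3.141e+00  2.000e-03  1.444e+00] [-0.9   0.54  0.63] 0.648 12.158219164818778 33.85
```

```bash
echo '[[[0, 0, 0, 0, 0, 0, 20], [0, 0, 0, 0, 0, -0.04, 24], [0, 0, 0, 0, 0, -0.08, 24], [0, 0, 0, 0, 0, -0.08, 24]]]' | python3 drive.py; echo '[[[0, 0, 0, 0, 0, 0, 16], [0, 0, 0, 0, 0, 0, 8], [0, 0, 0, 0, 0, 0, 8], [0, 0, 0, 0, 0, 0, 8]]]' | python3 drive.py;python3 - <<'E'
from rig import r
s=r.state();print(s["tcp_pos"],s["orientation"],s["contact_force"],s["wrist_torque"],s["gripper_width"])
E
```

```text
time: 34.25
tcp_pos: [594.6, 275.7, 108.7]
orientation: [3.14, -0.0, 1.523]
contact_force: [0.5, -0.1, -0.5]
gripper_width: 23.8
gripper_force: 0.0
time: 34.65
tcp_pos: [594.2, 275.6, 108.7]
orientation: [3.141, 0.0, 1.523]
contact_force: [-3.7, 0.2, 1.4]
gripper_width: 11.8
gripper_force: 30.0
[594.2148825  275.64353993 108.69641636] [3.14138245e+00 5.27149532e-05 1.52278274e+00] [-3.69974489  0.20825754  1.37762811] [-0.03318317  0.71314319  0.0806377 ] 11.79722284655667
```

```bash
echo '[[[0, 0, -0.2, 0, 0, -0.14, 8], [0, 0, -0.4, 0, 0, -0.28, 8], [0, 0, -0.5, 0, 0, -0.42, 8], [0, 0, -0.7, 0, 0, -0.56, 8], [0, 0, -0.9, 0, 0, -0.7, 8]]]' | python3 drive.py; echo '[[[0, 0, -0.2, 0, 0, -0.14, 8], [0, 0, -0.4, 0, 0, -0.28, 8], [0, 0, -0.5, 0, 0, -0.42, 8], [0, 0, -0.7, 0, 0, -0.56, 8], [0, 0, -0.9, 0, 0, -0.7, 8]]]' | python3 drive.py; echo '[[[0, 0, -0.1, 0, 0, -0.1, 8], [0, 0, -0.2, 0, 0, -0.174, 8], [0, 0, -0.2, 0, 0, -0.174, 8]]]' | python3 drive.py;echo '[[[0, 0, 0, 0, 0, 0, 20], [0, 0, 0, 0, 0, 0, 40], [0, 0, 0, 0, 0, 0, 44], [0, 0, 0, 0, 0, 0, 44]]]' | python3 drive.py; echo '[[[0, 0, -20, 0, 0, 0, 44], [0, 0, -50, 0, 0, 0, 44], [0, 0, -90, 0, 0, 0, 44], [0, 0, -120, 0, 0, 0, 44], [0, 0, -120, 0, 0, 0, 44]]]' | python3 drive.py;python3 - <<'E'
from h import *
from rig import r
print(tool(r,(585,200,250),np.radians(-2.2)),r.state()["joint_pos"].round(2))
E
```

```text
time: 35.15
tcp_pos: [593.9, 275.6, 109.5]
orientation: [-3.141, -0.0, 2.228]
contact_force: [-6.1, -0.3, 3.6]
gripper_width: 11.8
gripper_force: 30.0
time: 35.65
tcp_pos: [593.6, 275.4, 110.4]
orientation: [-3.141, -0.001, 2.928]
contact_force: [-7.3, -2.5, 3.3]
gripper_width: 11.7
gripper_force: 30.0
time: 35.95
tcp_pos: [593.6, 275.3, 110.6]
orientation: [-3.141, -0.002, 3.099]
contact_force: [-7.4, -2.7, 2.2]
gripper_width: 11.8
gripper_force: 30.0
time: 36.35
tcp_pos: [594.7, 275.5, 110.7]
orientation: [3.141, 0.001, 3.097]
contact_force: [-0.0, -0.6, -0.8]
gripper_width: 41.5
gripper_force: 0.0
time: 36.85
tcp_pos: [595.8, 276.0, 235.6]
orientation: [3.139, 0.009, 3.097]
contact_force: [0.1, -0.4, -0.5]
gripper_width: 44.2
gripper_force: 0.0
[array([  7.2, -76.3, -14.7]), array([0.009, 0.005, 1.564])] [ 0.26  0.61  1.06 -0.    1.46 -1.27]
```

```bash
echo '[[[0, -20, -10, 0, 0, 0.14, 44], [0, -40, -15, 0, 0, 0.28, 44], [0, -60, -15, 0, 0, 0.42, 44], [7, -76, -15, 0, 0, 0.56, 44], [7, -76, -15, 0, 0, 0.7, 44]]]' | python3 drive.py; echo '[[[0, 0, 0, 0, 0, 0.14, 44], [0, 0, 0, 0, 0, 0.28, 44], [0, 0, 0, 0, 0, 0.42, 44], [0, 0, 0, 0, 0, 0.56, 44], [0, 0, 0, 0, 0, 0.7, 44]]]' | python3 drive.py; echo '[[[0, 0, 0, 0, 0, 0.14, 44], [0, 0, 0, 0, 0, 0.16, 44], [0, 0, 0, 0, 0, 0.16, 44]]]' | python3 drive.py>/dev/null
python3 - <<'E'
from h import *
from rig import r
q=grab(r,"wrist","z1");sd=grab(r,"side","zs");print(r.state()["tcp_pos"],r.state()["orientation"])
c=proj(q,[595,275,135])[0].astype(int)
v,u=np.mgrid[max(c[1]-40,0):c[1]+40,c[0]-40:c[0]+40].reshape(2,-1);uv=np.c_[u,v]
o,w=ray(q,uv);E=q["extrinsics"];D=q["depth"][uv[:,1],uv[:,0]];P=(o+w*(D/(w@E[2,:3]))[:,None])[D>0]
zt=np.percentile(P[P[:,2]>110][:,2],80);top=P[P[:,2]>zt-4];e,V=np.linalg.eigh(np.cov(top[:,:2].T));d=V[:,1]
print("ztop",zt.round(1),"ang",np.degrees(np.arctan2(d[1],d[0])).round(1)%180,cv2.minAreaRect(top[:,:2].astype(np.float32)))
cv2.imwrite("pics/z1.png",np.hstack([cv2.resize(sd["color"][140:310,200:430,::-1],(400,296),interpolation=2),cv2.resize(q["color"][:296,120:520,::-1],(400,296))]))
E
```

```text
time: 37.35
tcp_pos: [583.6, 198.3, 245.0]
orientation: [-3.141, 0.0, 2.389]
contact_force: [0.5, -0.1, 0.4]
gripper_width: 44.1
gripper_force: 0.0
time: 37.85
tcp_pos: [583.8, 199.9, 244.7]
orientation: [-3.141, 0.0, 1.691]
contact_force: [0.2, 0.5, 0.6]
gripper_width: 43.7
gripper_force: 0.0
[583.95564551 199.9128874  245.36342596] [3.14101062e+00 8.45207375e-05 1.53946523e+00]
ztop 137.2 ang 178.2 ((594.576904296875, 275.6686096191406), (11.07758617401123, 34.518150329589844), 88.20056915283203)
```

View pics/z1.png

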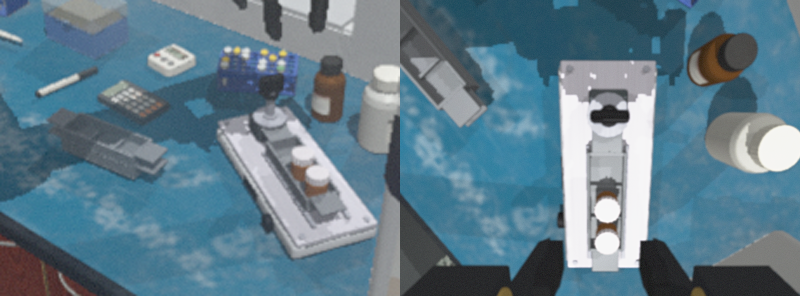

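Everything is in place: jars upright at (606,210) and (606,242) in the right panel, the wing crosswise at (610,115), the tab under the washer, and two trays left in the pile. One last check that the tray is home.

Run:
```python
from h import *
print(plane(load("q1"),[(320,253.5)],62).round(1))
q=load("z1");g=cv2.cvtColor(q["color"],cv2.COLOR_RGB2GRAY).astype(int);c=g[255:290,325];k=255+np.argmax(np.abs(np.diff(c)));print(c.tolist(),k,plane(q,[(325,k+.5)],62).round(1),"expect y 73.3 home")
```

```text
[[585.5  73.4  62. ]]
[201, 198, 196, 198, 200, 200, 197, 196, 197, 196, 199, 195, 195, 195, 197, 184, 139, 108, 114, 117, 116, 116, 112, 109, 110, 111, 110, 109, 111, 110, 108, 111, 115, 110, 112] 270 [[586.1  74.   62. ]] expect y 73.3 home
```

```bash
python3 -c 'from rig import r;print(r.sign_off())'
```

```text
the job is handed in; nothing more can be done
None
```

The job is handed in, with no verdict returned: the top tray measures home to within about 1 mm, with its tab under the washer. Both loose jars (only two were present) stand upright in separate compartments. The wing screw was bottomed, then backed off a quarter turn.

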